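# Load the telescopic tray arm from the plate magazine

## Robot

A 6-joint arm with a two-finger parallel gripper is mounted at the origin on the work surface. World frame = base frame: x ahead of the robot, y to its left, z up, the work surface at z = 0. Lengths are in mm, angles in rad, forces in N, time in s.
With the tool pointing down it reaches from about 275 to 1000 mm from the base axis. Payload 8.4 kg.
Tool frame: the origin (TCP) lies at the very end of the fingers, on their centre line; the grasp point (between the pads) lies 19 mm behind it; z points along the fingers, y is the line along which they close (so a half turn about z gives the same grasp; the last joint's range is limited). The gripper opens to 85 mm and grips with 20 to 120 N. Pads are 22 mm wide; open, the fingers measure 114 mm over their backs; the gripper's body (76 mm by 85 mm) begins 54 mm behind the grasp point. The pads swing forward as they close: fully open they stand 13 mm farther back than shut.
Start: joints at [1.169, 0.353, 1.633, -0, 1.155, -0.002], TCP at [243.27, 575.715, 231.281] pointing down, gripper open.
Joint ranges: [-2.63, 2.63], [-0.92, 2.1], [0.06, 2.66], [-1.3, 4.44], [0, 2.69], [-3.02, 3.02]. Speed limits (rad/s): [2.22, 2.22, 2.79, 3.14, 3.14, 3.14].

## Interface

Orientations are given as a 3x3 rotation matrix whose columns are the frame's x, y, z axes.
In Python, from bench import ctrl, optics, job gives the robot as it stands.
- The arm moves only by the tool apply_moves, never from a script. Its argument "targets" is a list of rows, each a list of 4 numbers: the shift along the world's x, y, z in mm, then the turn about the world's z in rad. In form: [[dx, dy, dz, roll], ...]. A call has 1 to 8 rows; each row is the pose to reach, as a shift and turn from the pose commanded when the call began; what a row does not reach only later rows make up. A row lasts 1/8 s, in which the tool goes at most 62.5 mm and 10.7 degrees, less where a joint would pass 70% of its speed; a pose out of reach is approached as far as the arm can. A call with a gripper value outside its range is refused whole. "gripper" is the closure, from -1 (fully open) to 1 (shut), so that 0 is half open, set as the call begins (left out, the last holds). The fingers move at their own pace and stop on an object; "grip_force" is the grip in N (left out, the last holds). Time passes only in rows, so rows that repeat a pose let the fingers close. It gives the time, the measured TCP pose, the force, the opening and the grip force at its end, in the units of the state.
- ctrl.state(): the state, without advancing time (a new reading comes with each control period).
- optics.snapshot(name): name is "side" or "top"; returns the picture (420x560x3 uint8, blue, green, red); there is no depth.
- optics.camera_info(name): a dict with "camera_matrix" (3x3 intrinsics, pixels), "extrinsics" (4x4, takes a point from world to camera coordinates). Camera axes: x right, y down, z forward; pixel columns grow to the right and rows downward; lengths in mm; the calibration is good to about 2 mm. A picture is of the moment at which its call begins. camera_info takes no time and is no camera call.
- job.sign_off(): hands the job in; it is judged then, once.
The state is a dict: "time": time; "joint_positions": joint angles; "dq": joint speeds; "joint_torque": joint torques, N m; "eef_pos": TCP position; "tool_rot": TCP orientation; "wrist_force": force on the tool from outside, world axes, zero at the start; "moment": the same for the moment, N m; "width": finger opening in mm; "grip_force": force on a finger pad.
Only numpy, scipy, OpenCV 4.12 (cv2) and the standard library are available. Lean on these libraries where they do the work, as an engineer would, in place of code of your own. Each camera call takes 0.05 s, during which the arm holds its last target. There are 200 camera calls.

## Task

Slide the telescopic tray arm until its sprung button pops up through the loading hole (the one farthest from the tube's mouth). With the tray locked there, work the magazine's pusher to bring out its mounting plates one at a time and lay every plate, with any that lies loose on the bench, flat on the tray floor, side by side, none on top of another. Then slide the loaded tray out until the button pops up through the last hole, next to the tube's mouth, and leave the other things on the bench where they are.

Things in the scene. Friction and masses are not known exactly. Their poses are not given: they have to be found in the camera images.
- tube: fixed grey square outer tube of the arm, 40 mm wide, 250 mm long, lying level on two clamp feet, top at z 50 mm. Origin on the bench under the tube's mouth; its y axis points out of the mouth, the way the tray slides out. Its top wall (2 mm) has three 16 mm holes on the centre line, at y -200 (loading hole), -130 (middle hole, only passed through) and -60 mm (work hole)
- carrier (a joint): slide of the inner tube with tray and handle along the outer tube's y, m; grows as the tray comes out. The button is under the loading hole at 0, the middle hole at 0.070, the work hole at 0.140; stops at -0.020 and 0.160. It stays where it is left (about 2.5 N of sliding friction)
- button (a joint): how far the sprung button is pressed in, m: 0 when popped up through a hole (its steel dome, 16 mm across, then stands 3.5 mm above the tube), about 0.0055 while it is hidden under the tube's wall. The dome is round: a firm pull or push along the tube, about 12 to 15 N, drives it out of a hole without pressing it
- tray_floor (a point): centre of the tray's floor (floor top 51 mm above the bench), moving with the carrier; axes parallel to the tube's. The plywood tray is open on top, inside 104 mm (x) by 210 mm (y), its low walls (3 mm thick) rise 3 mm above the floor, less than a third of a plate's thickness. Five plates fit in a row along y with their 36 mm sides along y
- tray_handle (a point): top centre of the black upright handle at the outer end of the carrier: a plate 40 mm wide (x), 12 mm thick (y) that rises 43 mm above the tray's rim (top 97 mm above the bench), 35 mm beyond the tray's end wall; axes parallel to the tube's. It can be gripped from above across its thickness and pulled or pushed along y
- hole_load (a point): centre of the loading hole, on the top of the tube
- hole_work (a point): centre of the work hole, on the top of the tube
- magazine: fixed plate magazine: a green block 62 x 175 x 45 mm with four steel corner posts (outside 58 x 46 mm, tops at z 104 mm) that hold the plates as a vertical stack on a floor at z 60 mm. Origin on the bench under the middle of the stack. The bottom plate comes out along +y, under the front posts, onto a 34 mm wide steel shelf (top z 60 mm, its end stop at y 83 to 87 mm, 5 mm high), over whose sides the plate sticks out 8 mm
- pusher (a joint): travel of the magazine's spring-returned pusher along the magazine's +y, m: 0 at rest, stop at 0.056; 3 N at rest, 6.5 N at the end, and it springs back when let go. A full stroke shoves the bottom plate (alone) quite out onto the shelf; when the pusher returns, the stack drops down by one plate
- pusher_pad (a point): middle of the rear face (facing -y of the magazine) of the pusher's upright dark plate, 44 mm wide, from z 52 to 114 mm, 100 mm above the bench: push here towards +y. Axes parallel to the magazine's
- shelf_spot (a point): the spot on the shelf under the middle of a plate after a full stroke, 54.5 mm in front of the stack's middle
- plate0: loose aluminium mounting plate, 50 x 36 x 10 mm (its x, y, z), 50 g, with two small dark screw marks, the same on both faces (either may lie up); origin at its centre. The plates are all alike and lie flat; two to four start one on another in the magazine (their x and y along the magazine's x and y), and there may be one left lying loose on the bench
- plate1: another such plate
- plate2: another such plate
- plate3: another such plate
- plate4: the plate that, if present, starts lying loose on the bench
- oiler: white plastic bottle, 54 mm wide, 130 mm tall, standing (bystander); origin under its centre
- carton: small closed cardboard carton, 40 x 50 x 35 mm (bystander); origin under its centre
- screwjar: squat jar 64 mm wide, 70 mm tall, standing (bystander); origin under its centre
Mind the look-alikes: they are no part of the job. Leave any turquoise look-alike of the plate4 alone. Several things have the shape of the magazine; the one meant has the colours described above.

How it is judged (in metres and radians):
On the way, in this order (a step that is already met when the one before it is completed fails the run):
1. the tray arm is slid to the loading hole and its button has popped up through it (value of joint carrier between -0.003 and 0.003 m and value of joint button below 0.002 m), for 0.2 s.
2. every plate lies flat on the tray floor with the arm still locked at the loading hole (all of step 1 and x of plate0 in the frame of tray_floor between -0.04 and 0.04 m and y of plate0 in the frame of tray_floor between -0.095 and 0.095 m and z of plate0 in the frame of tray_floor between 0.001 and 0.009 m and angle between the z axis of each of plate0, plate1, plate2, plate3, plate4 and the z axis of tray_floor, either way round below 0.12 rad and x of plate1 in the frame of tray_floor between -0.04 and 0.04 m and y of plate1 in the frame of tray_floor between -0.095 and 0.095 m and z of plate1 in the frame of tray_floor between 0.001 and 0.009 m and x of plate2 in the frame of tray_floor between -0.04 and 0.04 m and y of plate2 in the frame of tray_floor between -0.095 and 0.095 m and z of plate2 in the frame of tray_floor between 0.001 and 0.009 m and x of plate3 in the frame of tray_floor between -0.04 and 0.04 m and y of plate3 in the frame of tray_floor between -0.095 and 0.095 m and z of plate3 in the frame of tray_floor between 0.001 and 0.009 m and x of plate4 in the frame of tray_floor between -0.04 and 0.04 m and y of plate4 in the frame of tray_floor between -0.095 and 0.095 m and z of plate4 in the frame of tray_floor between 0.001 and 0.009 m), for 0.2 s.
3. the loaded tray is slid out until the button pops up through the work hole (value of joint carrier between 0.137 and 0.143 m and value of joint button below 0.002 m), for 0.2 s.
At the end, for the whole second after the job is handed in: The carrier is at the work hole (within 3 mm), the button popped up (pressed in less than 2 mm); every plate lies at rest flat on the tray floor: centre within 40 mm across and 95 mm along of the tray's centre, 1 to 9 mm above the floor, either face up, tilted less than 0.12 rad (all of step 3 and x of plate0 in the frame of tray_floor between -0.04 and 0.04 m and y of plate0 in the frame of tray_floor between -0.095 and 0.095 m and z of plate0 in the frame of tray_floor between 0.001 and 0.009 m and angle between the z axis of each of plate0, plate1, plate2, plate3, plate4 and the z axis of tray_floor, either way round below 0.12 rad and x of plate1 in the frame of tray_floor between -0.04 and 0.04 m and y of plate1 in the frame of tray_floor between -0.095 and 0.095 m and z of plate1 in the frame of tray_floor between 0.001 and 0.009 m and x of plate2 in the frame of tray_floor between -0.04 and 0.04 m and y of plate2 in the frame of tray_floor between -0.095 and 0.095 m and z of plate2 in the frame of tray_floor between 0.001 and 0.009 m and x of plate3 in the frame of tray_floor between -0.04 and 0.04 m and y of plate3 in the frame of tray_floor between -0.095 and 0.095 m and z of plate3 in the frame of tray_floor between 0.001 and 0.009 m and x of plate4 in the frame of tray_floor between -0.04 and 0.04 m and y of plate4 in the frame of tray_floor between -0.095 and 0.095 m and z of plate4 in the frame of tray_floor between 0.001 and 0.009 m and linear speed of each of plate0, plate1, plate2, plate3, plate4 below 0.02 m/s); the robot touches nothing.
It fails at once if the bottle is moved more than 30 mm (distance of oiler from where it was at the start of the episode above 0.03 m).
It fails at once if the carton is moved more than 30 mm (distance of carton from where it was at the start of the episode above 0.03 m).
It fails at once if the jar is moved more than 30 mm (distance of screwjar from where it was at the start of the episode above 0.03 m).
Of plate2, plate3, plate4 only 1 to 3 are there at a start; the rules pass over those that are not, and their reading is None.
At some moment in a run one of plate0, plate1, plate2, plate3, plate4 may be knocked a few centimetres aside while the robot is not near it.
Once in a run the grip may slacken for a moment while it holds something.
It also fails if it takes over 210 s, if anything falls off the work surface, if the arm or the gripper's body presses on something with over 40 N, if the wrist force passes 120 N, or if a joint passes its speed limit or range.

## Working session

There is one attempt and no reset: what is moved stays moved. The work goes in short steps, Python scripts to look and compute and a tool call to move; the robot and the scene stay as the last step left them, time stands still between calls to the robot, and variables do not carry over. Pictures are saved under pics/ and viewed, at most 14 in all, crops included, and the job is handed in when it is done.

Besides the shell and the picture viewer there is one more tool, called after ">>>" by a JSON object that holds its "name" and its "arguments". apply_moves: Moves the arm, as the interface text tells. Its arguments: {"type":"object","properties":{"targets":{"type":"array","items":{"type":"array","items":{"type":"number"}}},"gripper":{"type":"number"},"grip_force":{"type":"number"}},"required":["targets"]}

```bash
mkdir -p pics; ls; cat > h.py <<'E'
import numpy as np, cv2
from bench import ctrl, optics, job
def cam(n):
    i=optics.camera_info(n); return np.array(i["camera_matrix"]),np.array(i["extrinsics"])
def proj(n,P):
    K,E=cam(n); P=np.atleast_2d(np.array(P,float)); c=P@E[:3,:3].T+E[:3,3]; q=c@K.T; return q[:,:2]/q[:,2:]
def ray(n,uv,z):
    K,E=cam(n); uv=np.atleast_2d(np.array(uv,float)); R=E[:3,:3]; o=-R.T@E[:3,3]
    d=np.c_[uv,np.ones(len(uv))]@np.linalg.inv(K).T@R
    return o+d*((z-o[2])/d[:,2])[:,None]
def snap(n,f=None):
    im=optics.snapshot(n)
    if f: cv2.imwrite('pics/'+f,im)
    return im
E
python3 - <<'E'
from h import *
snap('top','t0.png'); snap('side','s0.png')
for n in('top','side'):
    K,Ex=cam(n); print(K.round(1).tolist(),(-Ex[:3,:3].T@Ex[:3,3]).round(),Ex[:3,:3].round(2).tolist())
print(ctrl.state())
E
```

```text
pics
[[542.9, 0.0, 287.1], [0.0, 542.9, 205.7], [0.0, 0.0, 1.0]] [ 518.  -28. 1274.] [[-0.02, -1.0, 0.01], [-1.0, 0.02, -0.09], [0.09, -0.01, -1.0]]
[[497.9, 0.0, 279.9], [0.0, 497.9, 212.5], [0.0, 0.0, 1.0]] [ 151. -845.  654.] [[0.86, -0.51, -0.01], [-0.27, -0.43, -0.86], [0.44, 0.74, -0.51]]
{'time': 0.1, 'joint_positions': array([ 1.16859076e+00,  3.53614294e-01,  1.63406842e+00, -2.93344549e-05,
        1.15520533e+00, -2.38919566e-03]), 'dq': array([-0.00182971, -0.00178541,  0.00049553,  0.00168016,  0.00013299,
       -0.00034095]), 'joint_torque': array([-2.30955746e-03, -6.06364989e+01, -3.42817247e+01, -1.88269837e-04,
        4.02306381e-03,  1.65699134e-05]), 'eef_pos': array([243.11205632, 575.30499874, 230.61094024]), 'tool_rot': array([[-9.21137108e-01,  3.89237967e-01, -4.82383526e-04],
       [ 3.89238265e-01,  9.21136324e-01, -1.20252414e-03],
       [-2.37270627e-05, -1.29545173e-03, -9.99999161e-01]]), 'wrist_force': array([-0.34323441, -0.10904888, -0.38600952]), 'moment': array([-0.01185953,  0.01822807, -0.04205312]), 'grip_force': 0.0, 'width': 85.34559658096363}
```

View pics/t0.png

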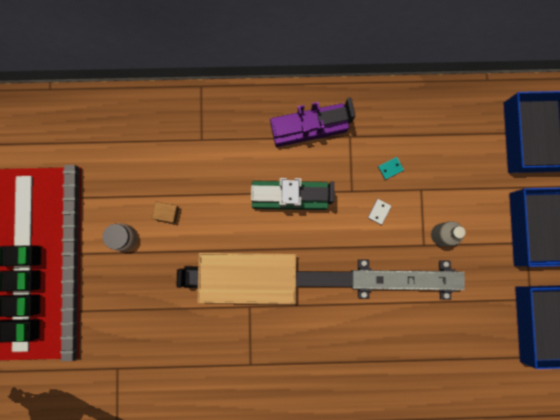

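View pics/s0.png

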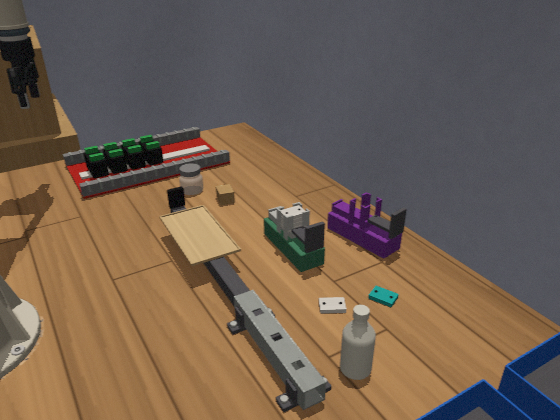

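The top view shows the tube at u 354–464, v 281, the tray at (247,278), the handle at (188,277), the green magazine at (290,195) with its pusher plate at u 331, and the loose plate at (380,212). The turquoise plate and the purple magazine are decoys. The side view agrees. Next I zoom in on the holes and the magazine.

```bash
python3 - <<'E'
from h import *
t=cv2.imread('pics/t0.png'); s=cv2.imread('pics/s0.png')
a=cv2.resize(t[255:305,340:480],None,fx=5,fy=5,interpolation=cv2.INTER_CUBIC)
b=cv2.resize(t[170:230,240:400],None,fx=4.375,fy=4.375,interpolation=cv2.INTER_CUBIC)
c=np.vstack([a,b]); cv2.imwrite('pics/z1.png',c); print(c.shape)
a=cv2.resize(s[280:410,220:340],None,fx=4,fy=4,interpolation=cv2.INTER_CUBIC)
b=cv2.resize(s[195:325,255:335],None,fx=4,fy=4,interpolation=cv2.INTER_CUBIC)
c=np.hstack([a,b]);cv2.imwrite('pics/z2.png',c);print(c.shape)
# rects
def rects(im,mask,n):
    cs,_=cv2.findContours(mask,cv2.RETR_EXTERNAL,cv2.CHAIN_APPROX_NONE)
    for k in cs:
        if cv2.contourArea(k)>40: print(n,cv2.contourArea(k),cv2.boundingRect(k),[np.round(x,1) for x in cv2.minAreaRect(k)])
hsv=cv2.cvtColor(t,cv2.COLOR_BGR2HSV)
rects(t,cv2.inRange(hsv,(0,0,185),(180,40,255)),'white')
rects(t,cv2.inRange(hsv,(60,80,20),(85,255,120)),'green')
rects(t,cv2.inRange(hsv,(0,0,0),(180,80,60))[:, :],'dark')
rects(t,cv2.inRange(hsv,(12,60,150),(30,140,255)),'tray')
rects(t,cv2.inRange(hsv,(0,0,85),(180,50,180)),'grey')
E
```

```text
(512, 700, 3)
(520, 800, 3)
white 90.5 (13, 343, 14, 8) [array([ 19.5, 346.5]), array([ 7., 13.]), np.float64(90.0)]
white 250.0 (370, 200, 20, 23) [array([379.6, 211.3]), array([13.9, 19.7]), np.float64(26.6)]
white 644.0 (252, 180, 46, 23) [array([274.5, 191. ]), array([22., 45.]), np.float64(90.0)]
white 834.5 (15, 176, 15, 69) [array([ 22.3, 210. ]), array([13.4, 68.3]), np.float64(1.3)]
green 83.5 (15, 323, 12, 18) [array([ 20.5, 331.5]), array([17., 11.]), np.float64(90.0)]
green 188.0 (16, 297, 12, 19) [array([ 21.5, 306. ]), array([18., 11.]), np.float64(90.0)]
green 176.0 (16, 272, 13, 18) [array([ 22. , 280.5]), array([17., 12.]), np.float64(90.0)]
green 179.5 (17, 247, 12, 18) [array([ 22.5, 255.5]), array([17., 11.]), np.float64(90.0)]
green 121.5 (253, 202, 28, 7) [array([266.5, 204.6]), array([27.2,  5.7]), np.float64(2.3)]
green 178.5 (297, 201, 31, 8) [array([312. , 204.5]), array([ 7., 30.]), np.float64(90.0)]
green 80.0 (302, 182, 27, 5) [array([315., 184.]), array([ 4., 26.]), np.float64(90.0)]
green 50.0 (253, 182, 26, 3) [array([265.5, 183. ]), array([ 2., 25.]),
[... 1148 characters left out ...]
y([279.5,  40.5]), array([ 81., 559.]), np.float64(90.0)]
tray 4523.5 (199, 254, 97, 50) [array([247. , 278.5]), array([49., 96.]), np.float64(90.0)]
grey 1887.0 (353, 270, 111, 21) [array([408., 280.]), array([110.2,  19. ]), np.float64(0.7)]
grey 52.0 (14, 266, 16, 5) [array([ 21.5, 268. ]), array([ 4., 15.]), np.float64(90.0)]
grey 421.5 (103, 225, 25, 24) [array([115. , 236.5]), array([23., 24.]), np.float64(90.0)]
grey 249.0 (440, 223, 22, 22) [array([450.1, 233.3]), array([21.4, 20.1]), np.float64(79.7)]
grey 87.0 (252, 179, 50, 27) [array([276.5, 192. ]), array([26., 49.]), np.float64(90.0)]
grey 1683.0 (62, 166, 13, 194) [array([ 67.9, 262.5]), array([ 10.8, 193.2]), np.float64(0.8)]
```

View pics/z1.png

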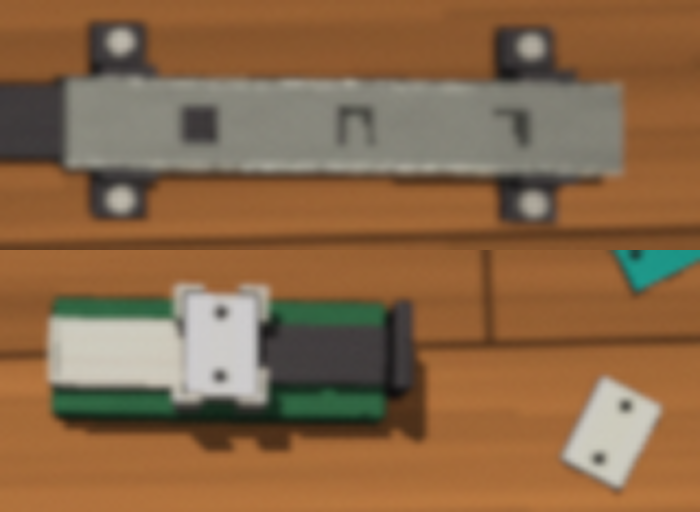

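View pics/z2.png

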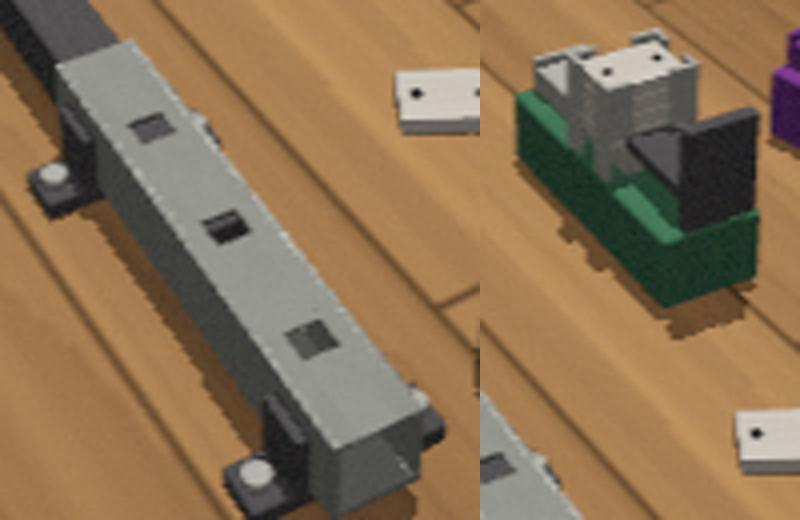

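The holes are square. The work hole is filled by the inner tube with no dome showing, and the middle and loading holes are empty, so the carrier sits between the middle and work holes. Next are the numbers: magazine stack marks near (290.5,184)/(290.5,199), loose plate at (380,211).

```bash
python3 - <<'E'
from h import *
t=cv2.imread('pics/t0.png')
def tri(a,b):
    A=[]
    for n,uv in(('top',a),('side',b)):
        K,E=cam(n);P=K@E[:3]; A+=[uv[0]*P[2]-P[0],uv[1]*P[2]-P[1]]
    X=np.linalg.svd(np.array(A))[2][-1];return X[:3]/X[3]
print('marks',tri((290.5,184.2),(299,209.5)).round(1),tri((290.5,198.8),(286.75,213)).round(1))
g=lambda u,v,z:ray('top',(u,v),z)[0].round(1)
# tube top edges (crop scale5, origin 340,255)
f=lambda x,y:(340+x/5-.4,255+y/5-.4)
print('mouth',g(*f(64,123),50),'far',g(*f(623,130),50),'holeW',g(*f(199,125),50),'holeM mid',g(*f(356,126),50),'holeL',g(*f(513,127),50))
print('tray c',g(247,278.5,54),[g(199,278,54),g(295.5,279,54)],'edges x',g(247,254,54),g(247,303,54))
print('handle',g(187,276.5,97),g(178,276.5,97),g(197,276.5,97))
print('mag posts',[g(240+x/4.375,170+(y-250)/4.375,104) for x,y in((173,285),(268,285),(268,403),(173,403))])
print('block ends',[g(240+x/4.375,170+(y-250)/4.375,45) for x,y in((52,358),(386,365))])
print('pad top edges',[g(240+x/4.375,170+(y-250)/4.375,114) for x,y in((412,300),(412,392),(390,305))])
r=cv2.minAreaRect(np.array([]).reshape(0,1,2).astype(np.float32)) if 0 else None
hsv=cv2.cvtColor(t,cv2.COLOR_BGR2HSV);m=cv2.inRange(hsv,(0,0,150),(180,70,255));m[:,:360]=0;m[:,400:]=0;m[:195]=0;m[228:]=0
c=max(cv2.findContours(m,0,1)[0],key=cv2.contourArea)
P=ray('top',c[:,0].astype(float),10)[:,:2].astype(np.float32);print('loose',cv2.minAreaRect(P))
h=cv2.findContours(cv2.inRange(hsv,(0,0,85),(180,50,180))[223:246],0,1)[0]
print('oiler',g(450,233,100),'jar',g(119,238,70),'carton',g(165,213,35))
E
```

```text
marks [674.8 -50.1  99.9] [643.  -49.5 100.4]
mouth [ 464.3 -184.5   50. ] far [ 454.9 -435.3   50. ] holeW [ 461.9 -244.9   50. ] holeM mid [ 459.7 -315.4   50. ] holeL [ 457.5 -385.9   50. ]
tray c [472.  51.  54.] [array([475.8, 157.7,  54. ]), array([468.2, -57. ,  54. ])] edges x [526.3  50.   54. ] [418.1  52.   54. ]
handle [481.1 176.9  97. ] [481.6 196.2  97. ] [480.6 155.5  97. ]
mag posts [array([688.9, -26.8, 104. ]), array([687.8, -74.1, 104. ]), array([628.8, -72.4, 104. ]), array([630. , -25.4, 104. ])]
block ends [array([660.6,  37.1,  45. ]), array([ 652.8, -136.7,   45. ])]
pad top edges [array([ 677.2, -144.5,  114. ]), array([ 631.6, -143. ,  114. ]), array([ 675. , -133.5,  114. ])]
loose ((618.6292114257812, -257.8449401855469), (36.42922592163086, 49.80620574951172), 61.26951599121094)
oiler [ 560.5 -393.4  100. ] jar [568.4 330.9  70. ] carton [624.4 236.8  35. ]
```

The stack top is at z≈100, so there are 4 plates in the magazine, plus the loose one. The tube axis is (0.0375, 0.9993) and the handle is near (478,190). Going to the handle first.

>>> {"name": "apply_moves", "arguments": {"targets": [[30,-48,0,0.1],[60,-97,0,0.2],[90,-145,0,0.3],[120,-193,0,0.362],[150,-240,0,0.362],[180,-290,0,0.362],[210,-340,0,0.362],[235,-385,0,0.362]], "gripper": -0.2}}

```text
time: 1.1
eef_pos: [478.9, 188.8, 231.2]
tool_rot: [[-0.999, 0.038, -0.0], [0.038, 0.999, -0.0], [0.0, -0.0, -1.0]]
wrist_force: [0.4, 1.1, 0.4]
width: 51.1
grip_force: 0.0
```

>>> {"name": "apply_moves", "arguments": {"targets": [[0,0,-20,0],[0,0,-40,0],[0,0,-60,0],[0,0,-85,0],[0,0,-105,0],[0,0,-105,0]]}}

```text
time: 1.85
eef_pos: [477.0, 190.2, 124.9]
tool_rot: [[-0.999, 0.038, -0.003], [0.038, 0.999, -0.001], [0.003, -0.001, -1.0]]
wrist_force: [0.2, 0.1, 0.5]
width: 51.3
grip_force: 0.0
```

```bash
python3 - <<'E'
from h import *
t=snap('top');s=snap('side')
a=cv2.resize(t[235:310,140:240],None,fx=4,fy=4,interpolation=cv2.INTER_CUBIC)
b=cv2.resize(s[110:260,110:250],None,fx=2.85,fy=2.85,interpolation=cv2.INTER_CUBIC)
h=max(a.shape[0],b.shape[0]); P=lambda i:np.vstack([i,np.zeros((h-i.shape[0],i.shape[1],3),np.uint8)])
cv2.imwrite('pics/g1.png',np.hstack([P(a),P(b)]))
E
```

```text
(no output)
```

View pics/g1.png

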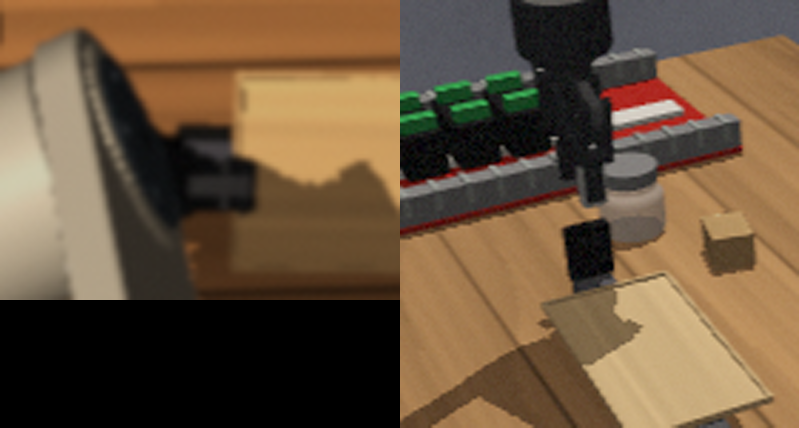

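The open fingers hang over the handle. In the side crop the handle top is at about (588,225), below the fingertips. Descending and gripping.

>>> {"name": "apply_moves", "arguments": {"targets": [[0,0,-20,0],[0,0,-40,0],[0,0,-57,0],[0,0,-57,0]]}}

```text
time: 2.45
eef_pos: [477.8, 190.5, 68.7]
tool_rot: [[-0.999, 0.038, -0.001], [0.038, 0.999, -0.001], [0.001, -0.001, -1.0]]
wrist_force: [-0.2, 0.4, -0.4]
width: 51.2
grip_force: 0.0
```

>>> {"name": "apply_moves", "arguments": {"targets": [[0,0,0,0],[0,0,0,0],[0,0,0,0],[0,0,0,0],[0,0,0,0],[0,0,0,0]], "gripper": 1, "grip_force": 60}}

```text
time: 3.2
eef_pos: [478.9, 191.3, 70.3]
tool_rot: [[-0.999, 0.038, 0.002], [0.038, 0.999, 0.001], [-0.002, 0.001, -1.0]]
wrist_force: [-0.5, 1.8, 5.9]
width: 11.1
grip_force: 58.5
```

>>> {"name": "apply_moves", "arguments": {"targets": [[-0.1,-3,0,0],[-0.2,-6,0,0],[-0.3,-9,0,0],[-0.5,-12,0,0],[-0.6,-15,0,0],[-0.7,-18,0,0],[-0.7,-20,0,0],[-0.7,-20,0,0]]}}

```text
time: 4.2
eef_pos: [478.1, 170.3, 70.3]
tool_rot: [[-0.999, 0.037, 0.001], [0.037, 0.999, -0.0], [-0.001, -0.0, -1.0]]
wrist_force: [-0.1, -4.3, 8.2]
width: 10.8
grip_force: 59.3
```

```bash
cat >> h.py <<'E'
def holes(t):
    g=cv2.cvtColor(t,cv2.COLOR_BGR2GRAY)
    for n,u,v in(('W',379.4,279.6),('M',410.8,279.8),('L',442.2,280)):
        p=cv2.getRectSubPix(g,(9,7),(u,v)); print(n,round(float(p[2:5].mean())),p[2:5].mean(0).round().astype(int))
E
python3 - <<'E'
from h import *
holes(cv2.imread('pics/t0.png')); holes(snap('top'))
E
```

```text
W 75 [109  82  64  59  58  58  61  78 108]
M 112 [112  95 106 123 127 119 102 103 120]
L 105 [129 128 125 119  97  72  71  91 114]
W 77 [111  84  65  60  60  60  62  80 110]
M 117 [148 157 152 134 104  75  68  93 120]
L 107 [131 130 128 120  98  74  72  92 116]
```

>>> {"name": "apply_moves", "arguments": {"targets": [[0,-1.5,0,0],[0,-3,0,0],[-0.1,-4.5,0,0],[-0.2,-6,0,0],[-0.3,-7.5,0,0],[-0.3,-9,0,0],[-0.3,-10,0,0],[-0.3,-10,0,0]]}}

```text
time: 5.25
eef_pos: [477.9, 162.4, 70.3]
tool_rot: [[-0.999, 0.038, 0.002], [0.038, 0.999, 0.003], [-0.002, 0.003, -1.0]]
wrist_force: [-2.1, 9.8, 5.6]
width: 10.9
grip_force: 59.3
```

```bash
python3 - <<'E'
from h import *
holes(snap('top'))
E
```

```text
W 77 [110  83  65  61  60  60  63  80 110]
M 128 [112  86  96 125 149 159 152 140 133]
L 106 [130 129 127 120  98  74  72  92 115]
```

The dome is in the middle hole now: bright from column 3 to 7 of the M strip, with 10 N resisting. I push on through it towards the loading hole, about 70 mm further.

>>> {"name": "apply_moves", "arguments": {"targets": [[-0.2,-5,0,0],[-0.4,-12,0,0],[-0.8,-20,0,0],[-1.1,-28,0,0],[-1.4,-36,0,0],[-1.7,-44,0,0],[-2,-52,0,0],[-2,-52,0,0]]}}

```text
time: 6.3
eef_pos: [475.9, 108.4, 70.3]
tool_rot: [[-0.999, 0.038, 0.002], [0.038, 0.999, 0.0], [-0.002, 0.0, -1.0]]
wrist_force: [-2.0, -1.5, 8.7]
width: 11.0
grip_force: 59.9
```

```bash
python3 - <<'E'
from h import *
holes(snap('top','a.png'))
E
```

```text
W 76 [109  82  64  60  59  59  62  78 108]
M 78 [109  78  62  58  58  58  66  91 118]
L 73 [100  72  58  56  56  55  63  87 113]
```

>>> {"name": "apply_moves", "arguments": {"targets": [[-0.1,-3,0,0],[-0.2,-6,0,0],[-0.4,-9,0,0],[-0.4,-11,0,0],[-0.5,-12,0,0],[-0.5,-13,0,0],[-0.5,-13,0,0]]}}

```text
time: 7.22
eef_pos: [475.4, 95.9, 70.3]
tool_rot: [[-0.999, 0.038, 0.002], [0.038, 0.999, 0.0], [-0.001, 0.0, -1.0]]
wrist_force: [-0.8, 1.4, 8.1]
width: 10.6
grip_force: 59.9
```

```bash
python3 - <<'E'
from h import *
holes(snap('top','a.png'))
E
```

```text
W 75 [108  82  64  60  59  59  62  78 108]
M 78 [109  78  61  59  58  59  67  92 118]
L 129 [120 122 139 155 154 138 114 102 114]
```

>>> {"name": "apply_moves", "arguments": {"targets": [[0,-0.5,0,0],[0,-1,0,0],[0,-1.5,0,0],[0,-1.5,0,0]]}}

```text
time: 7.78
eef_pos: [475.4, 94.8, 70.3]
tool_rot: [[-0.999, 0.038, 0.002], [0.038, 0.999, 0.001], [-0.001, 0.001, -1.0]]
wrist_force: [-2.1, 3.4, 7.9]
width: 10.8
grip_force: 61.9
```

```bash
python3 - <<'E'
from h import *
t=snap('top','a.png');holes(t);s=snap('side')
a=cv2.resize(t[265:295,365:465],None,fx=5,fy=5,interpolation=cv2.INTER_CUBIC)
b=cv2.resize(s[325:400,250:330],None,fx=5,fy=5,interpolation=cv2.INTER_CUBIC)
cv2.imwrite('pics/l1.png',np.vstack([a,np.hstack([b,np.zeros((b.shape[0],100,3),np.uint8)])]))
E
```

```text
W 76 [109  82  64  60  59  59  62  79 108]
M 78 [110  78  62  58  58  58  66  92 118]
L 129 [111 107 123 146 156 148 132 118 118]
```

View pics/l1.png

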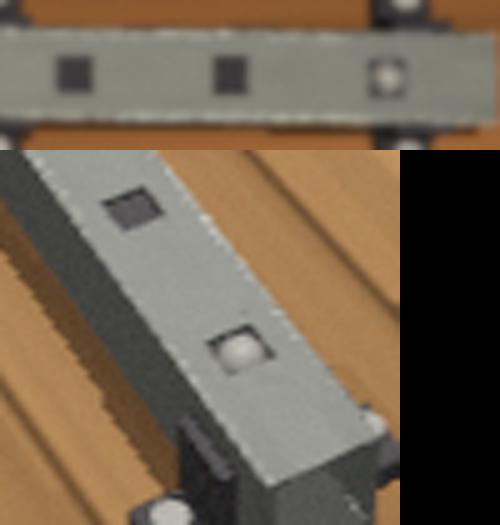

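The dome stands up, centred in the loading hole: (387,77) in the top crop and (240,348) in the side crop. I let go of the handle and head for the pusher.

>>> {"name": "apply_moves", "arguments": {"targets": [[0,0,0,0],[0,0,0,0],[0,0,0,0],[0,0,10,0],[0,0,35,0],[0,0,70,0],[0,0,110,0],[0,-20,130,0]], "gripper": -0.2}}

```text
time: 8.88
eef_pos: [475.8, 74.8, 202.1]
tool_rot: [[-0.999, 0.036, 0.003], [0.036, 0.999, 0.001], [-0.003, 0.001, -1.0]]
wrist_force: [1.5, -0.2, -0.2]
width: 51.1
grip_force: 0.0
```

>>> {"name": "apply_moves", "arguments": {"targets": [[22,-35,0,-0.18],[45,-70,0,-0.36],[67,-105,0,-0.54],[90,-140,0,-0.72],[113,-175,0,-0.9],[135,-205,0,-1.08],[158,-235,0,-1.26],[179,-258,0,-1.44]], "gripper": 1}}

```text
time: 9.88
eef_pos: [654.3, -185.2, 199.9]
tool_rot: [[-0.086, 0.996, 0.0], [0.996, 0.086, -0.0], [-0.0, 0.0, -1.0]]
wrist_force: [0.9, -0.1, -0.0]
width: 0.1
grip_force: 0.0
```

```bash
python3 - <<'E'
from h import *
t=snap('top','b.png');holes(t)
hsv=cv2.cvtColor(t,cv2.COLOR_BGR2HSV);m=cv2.inRange(hsv,(12,60,130),(30,160,255));m[:240]=0;m[320:]=0;m[:,:190]=0;m[:,345:]=0
c=max(cv2.findContours(m,0,1)[0],key=cv2.contourArea);P=ray('top',c[:,0].astype(float),54)[:,:2].astype(np.float32);print(cv2.minAreaRect(P),cv2.boundingRect(c))
print(ctrl.state()['eef_pos'],ctrl.state()['wrist_force'],ctrl.state()['joint_positions'])
E
```

```text
W 154 [154 154 154 154 154 153 153 154 153]
M 46 [45 43 43 47 49 49 48 46 45]
L 125 [108 103 120 141 151 144 127 114 114]
((471.66845703125, -31.321495056152344), (186.9076385498047, 112.81774139404297), 89.02718353271484) (242, 252, 85, 52)
[ 656.63532974 -187.66857669  199.9763667 ] [ 0.30236571 -1.59924749  0.12781714] [-2.80033992e-01  4.68251727e-01  1.53028833e+00 -1.19400886e-03
  1.14005101e+00 -3.56598604e-01]
```

>>> {"name": "apply_moves", "arguments": {"targets": [[-2,0,-30,-0.115],[-2,0,-70,-0.115],[-2,0,-100,-0.115],[-2,0,-112,-0.115],[-2,10,-112,-0.115],[-2,20,-112,-0.115],[-2,28,-112,-0.115],[-2,28,-112,-0.115]]}}

```text
time: 10.92
eef_pos: [652.4, -155.1, 88.4]
tool_rot: [[0.021, 1.0, 0.002], [1.0, -0.021, -0.001], [-0.001, 0.002, -1.0]]
wrist_force: [0.8, -0.0, 0.3]
width: 0.1
grip_force: 0.0
```

>>> {"name": "apply_moves", "arguments": {"targets": [[0,8,0,0],[0,16,0,0],[0.5,24,0,0],[1,32,0,0],[1,40,0,0],[1,45,0,0],[1,45,0,0]]}}

```text
time: 11.8
eef_pos: [654.0, -111.5, 88.2]
tool_rot: [[0.022, 1.0, 0.003], [1.0, -0.022, -0.002], [-0.002, 0.003, -1.0]]
wrist_force: [2.1, -5.7, 2.3]
width: -0.1
grip_force: 2.8
```

```bash
python3 - <<'E'
from h import *
t=snap('top','c.png');s=snap('side','cs.png')
a=cv2.resize(t[165:240,235:385],None,fx=4,fy=4,interpolation=cv2.INTER_CUBIC)
b=cv2.resize(s[180:280,230:380],None,fx=3,fy=3,interpolation=cv2.INTER_CUBIC)
cv2.imwrite('pics/p1.png',np.vstack([a,np.hstack([b,np.zeros((300,150,3),np.uint8)])]))
E
```

```text
(no output)
```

View pics/p1.png

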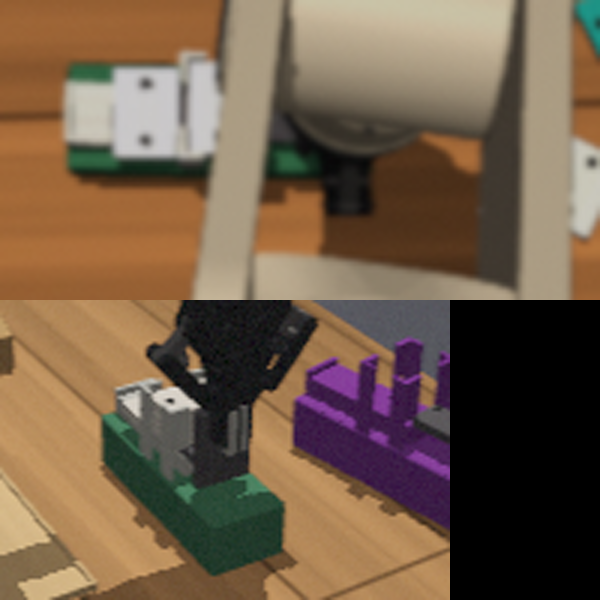

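The bottom plate is nearly out on the shelf, at (147,112) in the top crop. I finish the stroke.

>>> {"name": "apply_moves", "arguments": {"targets": [[0,4,0,0],[0.2,8,0,0],[0.3,11,0,0],[0.4,13,0,0],[0.4,13,0,0]]}}

```text
time: 12.52
eef_pos: [654.4, -98.9, 88.2]
tool_rot: [[0.022, 1.0, 0.003], [1.0, -0.022, -0.002], [-0.002, 0.003, -1.0]]
wrist_force: [2.4, -6.0, 1.7]
width: 0.0
grip_force: 3.2
```

>>> {"name": "apply_moves", "arguments": {"targets": [[0,2,0,0],[0,4,0,0],[0,4,0,0]]}}

```text
time: 12.9
eef_pos: [654.5, -98.3, 88.3]
tool_rot: [[0.021, 1.0, 0.003], [1.0, -0.021, -0.007], [-0.006, 0.003, -1.0]]
wrist_force: [1.6, -22.7, 1.2]
width: -0.2
grip_force: 11.4
```

>>> {"name": "apply_moves", "arguments": {"targets": [[0,-20,0,0],[-1,-40,0,0],[-2,-60,0,0],[-2,-75,10,0],[-2,-75,50,0],[-2,-75,90,0],[-2,-75,112,0],[-2,-75,112,0]]}}

```text
time: 13.9
eef_pos: [652.3, -169.2, 201.7]
tool_rot: [[0.022, 1.0, 0.004], [1.0, -0.022, -0.001], [-0.001, 0.004, -1.0]]
wrist_force: [0.4, 0.7, 0.7]
width: -0.1
grip_force: 0.0
```

```bash
cat >> h.py <<'E'
def whites(t,z,box,lo=(0,0,175),hi=(180,45,255)):
    u0,v0,u1,v1=box; m=np.zeros(t.shape[:2],np.uint8)
    m[v0:v1,u0:u1]=cv2.inRange(cv2.cvtColor(t,cv2.COLOR_BGR2HSV),lo,hi)[v0:v1,u0:u1]
    for c in cv2.findContours(m,0,1)[0]:
        if cv2.contourArea(c)>60:
            P=ray('top',c[:,0].astype(float),z)[:,:2].astype(np.float32); r=cv2.minAreaRect(P)
            print('W',cv2.boundingRect(c),[np.round(x,1) for x in r])
E
python3 - <<'E'
from h import *
t=snap('top','d.png');holes(t)
whites(t,10,(350,190,410,240)); whites(t,70,(245,165,300,215),(110,0,170))
print(ctrl.state()['eef_pos'])
c=np.hstack([cv2.resize(t[160:240,240:340],None,fx=4,fy=4,interpolation=cv2.INTER_CUBIC),cv2.resize(t[240:320,220:320],None,fx=4,fy=4)])
cv2.imwrite('pics/d1.png',c)
E
```

```text
W 125 [145 144 139 134 128 122 113 104  95]
M 129 [ 62  58  66 100 145 174 184 186 186]
L 125 [107 103 119 141 151 144 128 114 114]
W (375, 200, 15, 15) [array([ 628.6, -263.9]), array([33.4, 24.3]), np.float64(61.4)]
W (258, 183, 15, 21) [array([660.9,   6.4]), array([31.2, 44.9]), np.float64(88.7)]
[ 651.34932252 -168.98001069  199.91190637]
```

View pics/d1.png

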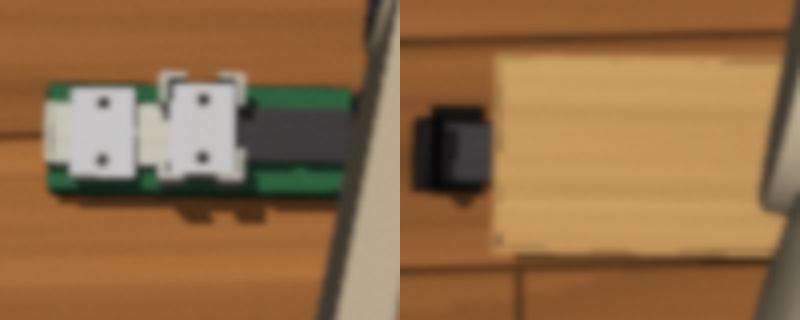

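The plate lies on the shelf at (661,6) and the stack has dropped by one. Tray left edge is at u≈344 (crop 496/4+220). Picking the plate.

>>> {"name": "apply_moves", "arguments": {"targets": [[3,50,0,0],[6,100,0,0],[8,150,0,0],[9,175,0,0],[9,175,-30,0],[9,175,-65,0],[9,175,-95,0],[9,175,-110,0]], "gripper": -0.65}}

```text
time: 14.95
eef_pos: [658.1, 6.2, 86.0]
tool_rot: [[0.022, 1.0, -0.005], [1.0, -0.022, 0.0], [-0.0, -0.005, -1.0]]
wrist_force: [-0.8, 0.3, 0.5]
width: 70.6
grip_force: 0.0
```

>>> {"name": "apply_moves", "arguments": {"targets": [[0,0,-10,0],[0,0,-20,0],[0,0,-28,0],[0,0,-28,0]]}}

```text
time: 15.45
eef_pos: [660.0, 6.2, 61.0]
tool_rot: [[0.022, 1.0, -0.0], [1.0, -0.022, -0.0], [-0.0, -0.0, -1.0]]
wrist_force: [-0.1, -0.1, -0.1]
width: 70.3
grip_force: 0.0
```

>>> {"name": "apply_moves", "arguments": {"targets": [[0,0,0,0],[0,0,0,0],[0,0,0,0],[0,0,0,0],[0,0,0,0]], "gripper": 1, "grip_force": 40}}

```text
time: 16.08
eef_pos: [660.8, 6.2, 62.2]
tool_rot: [[0.022, 1.0, 0.001], [1.0, -0.022, 0.0], [0.0, 0.001, -1.0]]
wrist_force: [-0.6, -0.5, 5.6]
width: 48.6
grip_force: 41.9
```

```bash
python3 - <<'E'
from h import *
s=snap('side')
print(proj('side',[[660,6,62],[660,6,70]]))
u,v=proj('side',[[660,6,62]])[0].astype(int)
cv2.imwrite('pics/f1.png',cv2.resize(s[v-45:v+25,u-45:u+45],None,fx=8,fy=8,interpolation=cv2.INTER_CUBIC))
E
```

```text
[[280.51759869 214.89127075]
 [280.49896474 211.92009612]]
```

View pics/f1.png

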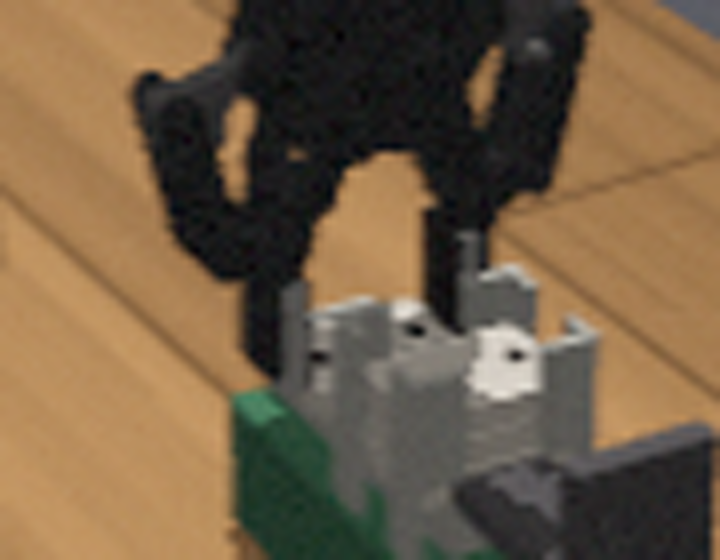

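The side crop shows both pads against the plate, with the left finger's tip near (270,378). I check its height.

```bash
python3 - <<'E'
from h import *
o=np.array([280-45,214-45])
for y in(-5,6,17):
  for x in(635,622):
    print(y,x,[((proj('side',[[x,y,z]])[0]-o)*8).round().astype(int).tolist() for z in(56,60,64,68)])
E
```

```text
-5 635 [[309, 425], [309, 414], [309, 402], [309, 390]]
-5 622 [[270, 438], [270, 426], [269, 414], [269, 402]]
6 635 [[290, 408], [290, 396], [289, 385], [289, 373]]
6 622 [[251, 421], [250, 409], [250, 397], [250, 385]]
17 635 [[271, 391], [271, 380], [270, 368], [270, 356]]
17 622 [[232, 404], [231, 392], [231, 380], [231, 368]]
```

The finger tips sit about 6 mm behind the TCP at this opening, so the grip is too shallow. I regrip 5 mm lower.

>>> {"name": "apply_moves", "arguments": {"targets": [[0,0,0,0],[0,0,0,0],[0,0,-2,0],[0,0,-5,0],[0,0,-5,0]], "gripper": -0.5}}

```text
time: 16.75
eef_pos: [659.8, 6.2, 55.8]
tool_rot: [[0.022, 1.0, -0.001], [1.0, -0.022, 0.0], [0.0, -0.001, -1.0]]
wrist_force: [-0.5, 0.8, -0.2]
width: 64.1
grip_force: 0.0
```

>>> {"name": "apply_moves", "arguments": {"targets": [[0,0,0,0],[0,0,0,0],[0,0,0,0],[0,0,0,0]], "gripper": 1}}

```text
time: 17.25
eef_pos: [660.3, 6.2, 56.4]
tool_rot: [[0.022, 1.0, 0.0], [1.0, -0.022, -0.0], [-0.0, 0.0, -1.0]]
wrist_force: [0.3, 0.5, 1.5]
width: 48.7
grip_force: 41.7
```

>>> {"name": "apply_moves", "arguments": {"targets": [[0,0,10,0],[0,0,25,0],[0,0,50,0],[0,0,80,0],[0,0,80,0]]}}

```text
time: 17.88
eef_pos: [662.2, 6.2, 140.0]
tool_rot: [[0.022, 1.0, 0.006], [1.0, -0.022, 0.0], [0.0, 0.006, -1.0]]
wrist_force: [-0.9, 0.6, 0.3]
width: 49.0
grip_force: 41.6
```

>>> {"name": "apply_moves", "arguments": {"targets": [[-40,-27,0,-0.015],[-80,-54,0,-0.015],[-120,-81,0,-0.015],[-160,-108,0,-0.015],[-195,-132,0,-0.015],[-195,-132,-20,-0.015],[-195,-132,-50,-0.015],[-195,-132,-50,-0.015]]}}

```text
time: 18.88
eef_pos: [463.3, -125.4, 84.7]
tool_rot: [[0.037, 0.999, -0.004], [0.999, -0.037, 0.001], [0.001, -0.004, -1.0]]
wrist_force: [-0.5, -0.1, 0.0]
width: 48.7
grip_force: 41.7
```

```bash
python3 - <<'E'
from h import *
t=snap('top','e.png');holes(t);s=snap('side')
p=proj('side',[[465,-126,85]])[0].astype(int);print(p,ctrl.state()['eef_pos'])
cv2.imwrite('pics/e1.png',np.hstack([cv2.resize(s[p[1]-60:p[1]+50,p[0]-50:p[0]+40],None,fx=4,fy=4,interpolation=cv2.INTER_CUBIC),cv2.resize(t[230:340,215:315],None,fx=4,fy=4)]))
E
```

```text
W 130 [160 159 157 148 124  94  86 109 132]
M 77 [109  78  62  58  58  58  65  91 118]
L 129 [110 106 123 145 155 148 132 118 118]
[229 261] [ 465.09251414 -125.71597356   86.54865724]
```

View pics/e1.png

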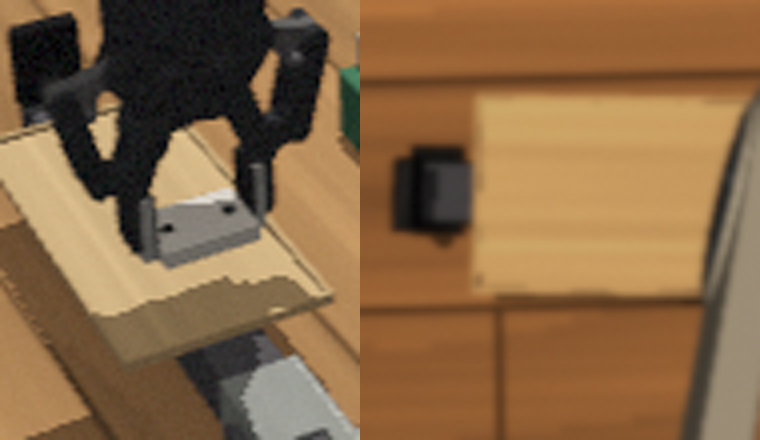

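The plate is level in the grip, with the tips near its bottom edge, about 40 mm above the tray's −y end. The tray's left edge at u≈243 puts the tray centre at y≈−47. Lowering.

>>> {"name": "apply_moves", "arguments": {"targets": [[0,0,-15,0],[0,0,-30,0],[0,0,-34,0],[0,0,-36,0],[0,0,-37.5,0],[0,0,-38.5,0],[0,0,-38.5,0]]}}

```text
time: 19.85
eef_pos: [465.3, -125.8, 48.3]
tool_rot: [[0.037, 0.999, 0.0], [0.999, -0.037, -0.0], [-0.0, 0.0, -1.0]]
wrist_force: [-1.5, 0.3, 4.3]
width: 49.0
grip_force: 44.3
```

Contact made. Releasing, then back to the pusher for the second plate.

>>> {"name": "apply_moves", "arguments": {"targets": [[0,0,0,0],[0,0,0,0],[0,0,2,0],[0,0,20,0],[0,0,60,0],[0,0,100,0],[20,-8,135,0],[60,-20,150,0]], "gripper": -0.45}}

```text
time: 20.85
eef_pos: [525.8, -146.1, 200.4]
tool_rot: [[0.037, 0.999, 0.002], [0.999, -0.037, -0.001], [-0.001, 0.002, -1.0]]
wrist_force: [1.2, -0.4, -0.5]
width: 61.8
grip_force: 0.0
```

>>> {"name": "apply_moves", "arguments": {"targets": [[40,-12,0,0],[80,-25,0,0.015],[125,-38,0,0.015],[127,-40,-30,0.015],[127,-40,-70,0.015],[127,-40,-100,0.015],[127,-40,-111,0.015],[127,-40,-111,0.015]], "gripper": 1}}

```text
time: 21.85
eef_pos: [652.0, -185.7, 86.5]
tool_rot: [[0.022, 1.0, -0.001], [1.0, -0.022, 0.0], [0.0, -0.001, -1.0]]
wrist_force: [-0.1, 0.4, 1.0]
width: 0.2
grip_force: 0.0
```

```bash
python3 - <<'E'
from h import *
t=snap('top','e2.png');holes(t);s=snap('side');whites(t,61,(200,240,345,320),(90,0,160),(180,60,255))
print(ctrl.state()['eef_pos'])
E
```

```text
W 135 [135 135 135 135 135 135 135 134 134]
M 133 [ 96  90 100 127 151 160 162 161 156]
L 126 [108 105 121 143 153 145 128 116 116]
[ 653.03257667 -186.00360994   88.14046393]
```

>>> {"name": "apply_moves", "arguments": {"targets": [[0,24,0,0],[0,32,0,0],[0,40,0,0],[0.5,48,0,0],[1,56,0,0],[1,64,0,0],[1.5,72,0,0],[1.5,79,0,0]]}}

```text
time: 22.95
eef_pos: [654.5, -107.5, 87.9]
tool_rot: [[0.021, 1.0, 0.002], [1.0, -0.021, -0.002], [-0.002, 0.002, -1.0]]
wrist_force: [-0.2, -7.3, 3.3]
width: 0.1
grip_force: 3.7
```

>>> {"name": "apply_moves", "arguments": {"targets": [[0,6,0,0],[0,10,0,0],[0,12,0,0],[0,12,0,0]]}}

```text
time: 23.45
eef_pos: [654.9, -98.4, 88.1]
tool_rot: [[0.021, 1.0, 0.003], [1.0, -0.021, -0.006], [-0.006, 0.003, -1.0]]
wrist_force: [0.5, -19.6, 1.6]
width: -0.2
grip_force: 9.9
```

>>> {"name": "apply_moves", "arguments": {"targets": [[0,-20,0,0],[-1,-40,0,0],[-2,-60,0,0],[-2,-75,10,0],[-2,-75,50,0],[-2,-75,90,0],[-2,-75,112,0],[-2,-75,112,0]]}}

```text
time: 24.45
eef_pos: [652.7, -170.3, 201.2]
tool_rot: [[0.022, 1.0, 0.004], [1.0, -0.022, -0.001], [-0.001, 0.004, -1.0]]
wrist_force: [-0.4, 0.6, -0.3]
width: 0.2
grip_force: 0.0
```

```bash
python3 - <<'E'
from h import *
t=snap('top','d2.png');holes(t)
whites(t,10,(350,190,410,240)); whites(t,70,(245,165,300,215),(110,0,170)); whites(t,61,(200,240,345,320),(90,0,160),(180,60,255))
print(ctrl.state()['eef_pos'])
E
```

```text
W 138 [148 147 146 143 140 136 132 126 118]
M 121 [ 57  56  60  80 121 162 182 186 186]
L 125 [108 104 119 141 151 144 127 114 114]
W (375, 200, 15, 15) [array([ 629.1, -264.1]), array([33.4, 23.3]), np.float64(61.3)]
W (258, 183, 15, 21) [array([660.9,   6.4]), array([31.2, 44.9]), np.float64(88.7)]
[ 651.82845542 -169.98325535  199.37604449]
```

>>> {"name": "apply_moves", "arguments": {"targets": [[3,50,0,0],[6,100,0,0],[8,150,0,0],[8.5,176,0,0],[8.5,176,-30,0],[8.5,176,-70,0],[8.5,176,-105,0],[8.5,176,-125,0]], "gripper": -0.65}}

```text
time: 25.5
eef_pos: [658.1, 6.2, 70.4]
tool_rot: [[0.022, 1.0, -0.005], [1.0, -0.022, 0.0], [-0.0, -0.005, -1.0]]
wrist_force: [-0.2, -0.7, 0.7]
width: 70.5
grip_force: 0.0
```

>>> {"name": "apply_moves", "arguments": {"targets": [[0,0,-10,0],[0,0,-18,0],[0,0,-18,0],[0,0,-18,0]]}}

```text
time: 26.0
eef_pos: [660.8, 6.2, 56.7]
tool_rot: [[0.022, 1.0, 0.001], [1.0, -0.022, 0.0], [0.0, 0.001, -1.0]]
wrist_force: [-0.0, 0.4, 1.6]
width: 70.2
grip_force: 0.0
```

>>> {"name": "apply_moves", "arguments": {"targets": [[0,0,0,0],[0,0,0,0],[0,0,0,0],[0,0,0,0],[0,0,0,0]], "gripper": 1}}

```text
time: 26.62
eef_pos: [660.8, 6.2, 56.7]
tool_rot: [[0.022, 1.0, 0.001], [1.0, -0.022, 0.0], [0.0, 0.001, -1.0]]
wrist_force: [-0.7, 0.0, 5.8]
width: 48.9
grip_force: 41.8
```

>>> {"name": "apply_moves", "arguments": {"targets": [[0,0,15,0],[0,0,45,0],[0,0,80,0],[-40,-20,80,-0.015],[-80,-40,80,-0.015],[-125,-60,80,-0.015],[-170,-80,80,-0.015],[-193.5,-92,80,-0.015]]}}

```text
time: 27.62
eef_pos: [464.3, -86.3, 136.4]
tool_rot: [[0.038, 0.999, -0.001], [0.999, -0.038, -0.0], [-0.0, -0.001, -1.0]]
wrist_force: [0.7, -0.3, 0.1]
width: 48.7
grip_force: 41.6
```

```bash
python3 - <<'E'
from h import *
t=snap('top','e.png');holes(t);s=snap('side','es.png')
print(ctrl.state()['eef_pos'],ctrl.state()['width'])
E
```

```text
W 75 [108  82  64  59  59  58  61  78 108]
M 77 [109  78  61  58  58  58  65  91 117]
L 128 [110 106 123 145 156 148 131 117 118]
[464.2487469  -86.45264796 136.34891164] 48.990184513334356
```

>>> {"name": "apply_moves", "arguments": {"targets": [[0,0,-30,0],[1,0,-60,0],[1,0,-78,0],[1,0,-83,0],[1,0,-86,0],[1,0,-88,0],[1,0,-88.5,0],[1,0,-88.5,0]]}}

```text
time: 28.72
eef_pos: [468.5, -85.8, 48.3]
tool_rot: [[0.037, 0.999, 0.002], [0.999, -0.037, -0.0], [-0.0, 0.002, -1.0]]
wrist_force: [-0.5, 1.6, 5.8]
width: 48.8
grip_force: 44.9
```

>>> {"name": "apply_moves", "arguments": {"targets": [[0,0,0,0],[0,0,0,0],[0,0,2,0],[0,0,20,0],[0,0,60,0],[10,0,100,0],[40,-20,135,0],[80,-45,152,0]], "gripper": -0.45}}

```text
time: 29.72
eef_pos: [548.9, -131.2, 202.0]
tool_rot: [[0.036, 0.999, 0.003], [0.999, -0.036, -0.001], [-0.0, 0.003, -1.0]]
wrist_force: [0.2, -0.5, 0.1]
width: 61.8
grip_force: 0.0
```

>>> {"name": "apply_moves", "arguments": {"targets": [[40,-18,0,0],[80,-36,0,0.015],[104,-55,0,0.015],[104,-55,-30,0.015],[104,-55,-70,0.015],[104,-55,-100,0.015],[104,-55,-112,0.015],[104,-55,-112,0.015]], "gripper": 1}}

```text
time: 30.72
eef_pos: [651.4, -185.7, 86.9]
tool_rot: [[0.022, 1.0, -0.001], [1.0, -0.022, 0.0], [0.0, -0.001, -1.0]]
wrist_force: [0.5, -0.3, 0.4]
width: 0.2
grip_force: 0.0
```

>>> {"name": "apply_moves", "arguments": {"targets": [[0,24,0,0],[0,32,0,0],[0,40,0,0],[0.5,48,0,0],[1,56,0,0],[1,64,0,0],[1.5,72,0,0],[1.5,79,0,0]]}}

```text
time: 31.72
eef_pos: [654.3, -107.5, 88.7]
tool_rot: [[0.022, 1.0, 0.003], [1.0, -0.022, -0.002], [-0.002, 0.003, -1.0]]
wrist_force: [0.5, -7.2, 3.8]
width: -0.2
grip_force: 3.5
```

>>> {"name": "apply_moves", "arguments": {"targets": [[0,6,0,0],[0,10,0,0],[0,12,0,0],[0,12,0,0]]}}

```text
time: 32.22
eef_pos: [654.6, -98.4, 88.8]
tool_rot: [[0.021, 1.0, 0.004], [1.0, -0.021, -0.006], [-0.006, 0.004, -1.0]]
wrist_force: [0.7, -18.2, 1.7]
width: -0.3
grip_force: 9.8
```

>>> {"name": "apply_moves", "arguments": {"targets": [[0,-20,0,0],[-1,-40,0,0],[-2,-60,0,0],[-2,-75,10,0],[-2,-75,50,0],[-2,-75,90,0],[-2,-75,112,0],[-2,-75,112,0]]}}

```text
time: 33.22
eef_pos: [652.2, -170.2, 201.6]
tool_rot: [[0.022, 1.0, 0.004], [1.0, -0.022, -0.001], [-0.0, 0.004, -1.0]]
wrist_force: [0.3, 0.2, -0.8]
width: -0.1
grip_force: 0.0
```

```bash
python3 - <<'E'
from h import *
t=snap('top','d3.png');holes(t);s=snap('side')
whites(t,10,(350,190,410,240)); whites(t,70,(245,165,300,215),(110,0,170))
print(ctrl.state()['eef_pos'])
a=cv2.resize(s[180:310,140:340],None,fx=4,fy=4,interpolation=cv2.INTER_CUBIC);cv2.imwrite('pics/m1.png',a)
E
```

```text
W 130 [147 145 143 139 134 127 119 110 102]
M 120 [ 64  60  59  75 114 157 179 186 186]
L 124 [107 103 119 140 151 143 127 114 114]
W (375, 200, 15, 15) [array([ 629. , -264.1]), array([33.4, 23.3]), np.float64(61.4)]
W (265, 183, 8, 21) [array([660.7,  -1.4]), array([15.6, 44.9]), np.float64(88.7)]
W (258, 183, 7, 20) [array([662.1,  15.8]), array([11.9, 43.1]), np.float64(85.5)]
[ 650.65456491 -169.74952877  198.66008986]
```

View pics/m1.png

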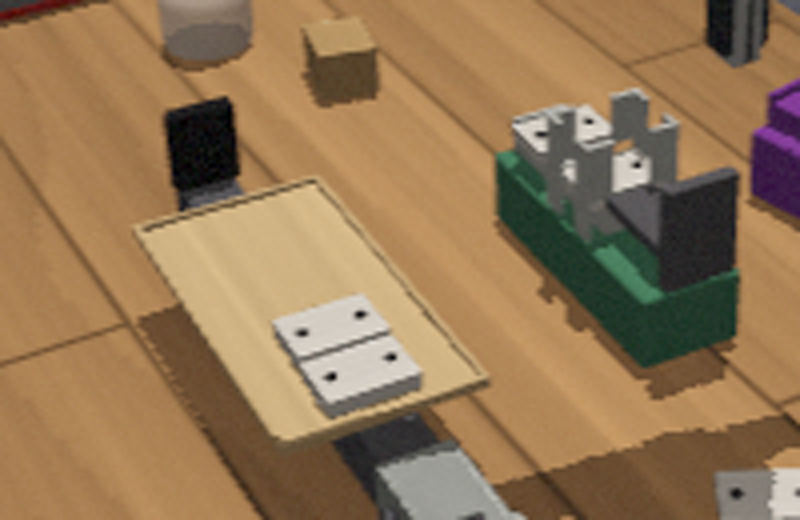

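Two plates lie side by side on the tray, at (360,375) and (330,327) in the crop. The third is on the shelf and one is left in the stack. Same pick again, to the next slot.

>>> {"name": "apply_moves", "arguments": {"targets": [[3,50,0,0],[6,100,0,0],[8,150,0,0],[9,176,0,0],[9,176,-30,0],[9,176,-70,0],[9,176,-105,0],[9,176,-125,0]], "gripper": -0.65}}

```text
time: 34.33
eef_pos: [658.1, 6.2, 70.8]
tool_rot: [[0.022, 1.0, -0.005], [1.0, -0.022, 0.0], [-0.0, -0.005, -1.0]]
wrist_force: [0.2, -0.3, 0.1]
width: 70.6
grip_force: 0.0
```

>>> {"name": "apply_moves", "arguments": {"targets": [[0,0,-10,0],[0,0,-18,0],[0,0,-18,0],[0,0,-18,0]]}}

```text
time: 34.83
eef_pos: [660.8, 6.2, 57.2]
tool_rot: [[0.022, 1.0, 0.001], [1.0, -0.022, 0.0], [0.0, 0.001, -1.0]]
wrist_force: [-0.3, -0.5, -0.2]
width: 70.7
grip_force: 0.0
```

>>> {"name": "apply_moves", "arguments": {"targets": [[0,0,0,0],[0,0,0,0],[0,0,0,0],[0,0,0,0],[0,0,0,0]], "gripper": 1}}

```text
time: 35.45
eef_pos: [660.8, 6.2, 57.3]
tool_rot: [[0.022, 1.0, 0.002], [1.0, -0.022, 0.0], [0.0, 0.002, -1.0]]
wrist_force: [0.1, 0.3, 6.1]
width: 48.9
grip_force: 41.9
```

>>> {"name": "apply_moves", "arguments": {"targets": [[0,0,15,0],[0,0,45,0],[0,0,80,0],[-40,-10,80,-0.015],[-80,-20,80,-0.015],[-125,-33,80,-0.015],[-170,-46,80,-0.015],[-192,-52,80,-0.015]]}}

```text
time: 36.45
eef_pos: [465.6, -46.2, 136.8]
tool_rot: [[0.037, 0.999, -0.001], [0.999, -0.037, -0.0], [-0.0, -0.001, -1.0]]
wrist_force: [0.4, -1.4, -0.6]
width: 49.3
grip_force: 41.6
```

>>> {"name": "apply_moves", "arguments": {"targets": [[0,0,-30,0],[0,0,-60,0],[0,0,-76,0],[0,0,-76,0]]}}

```text
time: 36.95
eef_pos: [467.7, -45.7, 59.9]
tool_rot: [[0.037, 0.999, -0.002], [0.999, -0.037, 0.0], [0.0, -0.002, -1.0]]
wrist_force: [0.3, -0.1, -0.7]
width: 48.7
grip_force: 41.6
```

```bash
python3 - <<'E'
from h import *
t=snap('top','e.png');holes(t)
print(ctrl.state()['eef_pos'],ctrl.state()['width'])
E
```

```text
W 77 [109  82  65  60  60  60  63  79 110]
M 78 [110  79  62  59  58  59  67  93 119]
L 130 [112 108 125 148 157 149 133 119 119]
[468.26640196 -45.75392837  60.5397643 ] 48.85450697592875
```

>>> {"name": "apply_moves", "arguments": {"targets": [[0,0,-5,0],[0,0,-9,0],[0,0,-11,0],[0,0,-12.5,0],[0,0,-12.5,0]]}}

```text
time: 37.62
eef_pos: [468.2, -45.8, 48.3]
tool_rot: [[0.037, 0.999, 0.0], [0.999, -0.037, 0.0], [0.0, 0.0, -1.0]]
wrist_force: [-2.4, 0.2, 7.9]
width: 48.6
grip_force: 46.5
```

>>> {"name": "apply_moves", "arguments": {"targets": [[0,0,0,0],[0,0,0,0],[0,0,2,0],[0,0,20,0],[0,0,60,0],[10,0,100,0],[40,-20,135,0],[80,-45,152,0]], "gripper": -0.45}}

```text
time: 38.62
eef_pos: [549.4, -91.1, 202.4]
tool_rot: [[0.036, 0.999, 0.003], [0.999, -0.036, -0.0], [-0.0, 0.003, -1.0]]
wrist_force: [1.3, 0.4, 0.3]
width: 62.1
grip_force: 0.0
```

>>> {"name": "apply_moves", "arguments": {"targets": [[40,-35,0,0],[80,-70,0,0.015],[104,-95,0,0.015],[104,-95,-30,0.015],[104,-95,-70,0.015],[104,-95,-100,0.015],[104,-95,-112,0.015],[104,-95,-112,0.015]], "gripper": 1}}

```text
time: 39.62
eef_pos: [651.9, -185.7, 87.4]
tool_rot: [[0.022, 1.0, -0.001], [1.0, -0.022, 0.0], [0.0, -0.001, -1.0]]
wrist_force: [0.4, 0.8, 0.9]
width: -0.1
grip_force: 0.0
```

>>> {"name": "apply_moves", "arguments": {"targets": [[0,24,0,0],[0,32,0,0],[0,40,0,0],[0.5,48,0,0],[1,56,0,0],[1,64,0,0],[1.5,72,0,0],[1.5,79,0,0]]}}

```text
time: 40.62
eef_pos: [654.7, -107.3, 88.7]
tool_rot: [[0.022, 1.0, 0.002], [1.0, -0.022, -0.001], [-0.001, 0.002, -1.0]]
wrist_force: [2.0, -7.2, 3.2]
width: -0.4
grip_force: 3.3
```

>>> {"name": "apply_moves", "arguments": {"targets": [[0,6,0,0],[0,10,0,0],[0,12,0,0],[0,12,0,0]]}}

```text
time: 41.12
eef_pos: [655.1, -98.4, 88.7]
tool_rot: [[0.021, 1.0, 0.003], [1.0, -0.021, -0.005], [-0.005, 0.003, -1.0]]
wrist_force: [3.7, -20.5, 1.3]
width: -0.0
grip_force: 10.2
```

>>> {"name": "apply_moves", "arguments": {"targets": [[0,-20,0,0],[-1,-40,0,0],[-2,-60,0,0],[-2,-75,10,0],[-2,-75,50,0],[-2,-75,90,0],[-2,-75,112,0],[-2,-75,112,0]]}}

```text
time: 42.12
eef_pos: [652.6, -170.1, 202.1]
tool_rot: [[0.022, 1.0, 0.003], [1.0, -0.022, -0.0], [-0.0, 0.003, -1.0]]
wrist_force: [0.4, -0.1, -0.9]
width: -0.2
grip_force: 0.0
```

```bash
python3 - <<'E'
from h import *
t=snap('top','d4.png');holes(t);s=snap('side')
whites(t,10,(350,190,410,240)); whites(t,70,(245,165,300,215),(110,0,170))
print(ctrl.state()['eef_pos'])
a=cv2.resize(s[180:310,140:340],None,fx=4,fy=4,interpolation=cv2.INTER_CUBIC);cv2.imwrite('pics/m2.png',a)
E
```

```text
W 135 [148 146 145 143 139 134 128 119 110]
M 120 [ 60  57  58  74 117 159 180 186 186]
L 125 [107 103 120 141 151 143 127 115 114]
W (375, 200, 15, 15) [array([ 629. , -264.1]), array([33.4, 23.3]), np.float64(61.4)]
W (258, 183, 15, 21) [array([660.9,   6.4]), array([31.2, 44.9]), np.float64(88.7)]
[ 651.12252857 -169.69117669  199.1416316 ]
```

View pics/m2.png

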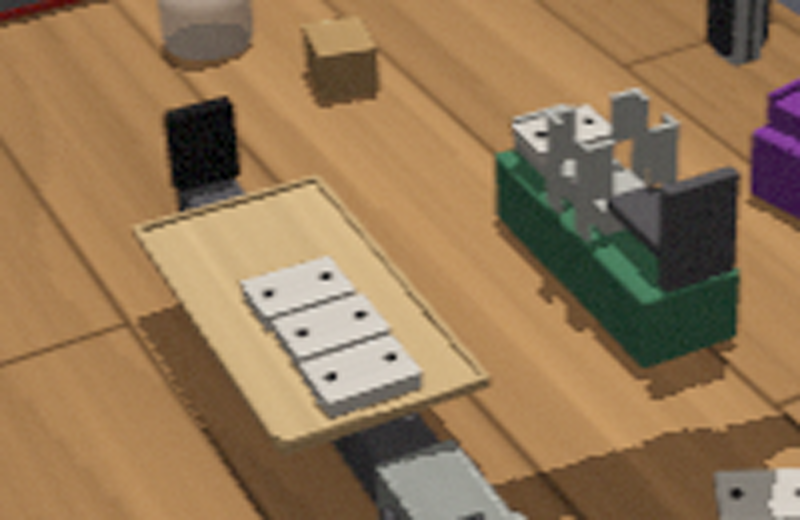

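Three plates are on the tray, the fourth is on the shelf, and the stack is empty (no screw marks behind the posts). Placing the fourth.

>>> {"name": "apply_moves", "arguments": {"targets": [[3,50,0,0],[6,100,0,0],[8,150,0,0],[9,176,0,0],[9,176,-30,0],[9,176,-70,0],[9,176,-105,0],[9,176,-125,0]], "gripper": -0.65}}

```text
time: 43.22
eef_pos: [658.5, 6.3, 71.4]
tool_rot: [[0.022, 1.0, -0.005], [1.0, -0.022, 0.0], [-0.0, -0.005, -1.0]]
wrist_force: [0.6, 0.5, 0.2]
width: 70.6
grip_force: 0.0
```

>>> {"name": "apply_moves", "arguments": {"targets": [[0,0,-10,0],[0,0,-18,0],[0,0,-18,0],[0,0,-18,0]]}}

```text
time: 43.72
eef_pos: [661.3, 6.2, 57.8]
tool_rot: [[0.022, 1.0, 0.002], [1.0, -0.022, -0.0], [0.0, 0.002, -1.0]]
wrist_force: [0.5, -0.3, 0.4]
width: 70.7
grip_force: 0.0
```

>>> {"name": "apply_moves", "arguments": {"targets": [[0,0,0,0],[0,0,0,0],[0,0,0,0],[0,0,0,0],[0,0,0,0]], "gripper": 1}}

```text
time: 44.35
eef_pos: [661.2, 6.2, 57.8]
tool_rot: [[0.022, 1.0, 0.001], [1.0, -0.022, -0.0], [-0.0, 0.001, -1.0]]
wrist_force: [-0.7, -0.1, 5.8]
width: 48.8
grip_force: 41.5
```

>>> {"name": "apply_moves", "arguments": {"targets": [[0,0,15,0],[0,0,45,0],[0,0,80,0],[-40,-2,80,-0.015],[-80,-4,80,-0.015],[-125,-8,80,-0.015],[-170,-11,80,-0.015],[-191,-12,80,-0.015]]}}

```text
time: 45.35
eef_pos: [467.2, -5.9, 137.4]
tool_rot: [[0.037, 0.999, -0.001], [0.999, -0.037, 0.0], [-0.0, -0.001, -1.0]]
wrist_force: [0.5, 0.4, -0.4]
width: 48.8
grip_force: 41.6
```

>>> {"name": "apply_moves", "arguments": {"targets": [[0,0,-30,0],[0,0,-60,0],[0,0,-76,0],[0,0,-76,0]]}}

```text
time: 45.85
eef_pos: [469.1, -5.8, 60.5]
tool_rot: [[0.037, 0.999, -0.002], [0.999, -0.037, 0.0], [-0.0, -0.002, -1.0]]
wrist_force: [-0.4, -0.9, -0.2]
width: 48.5
grip_force: 41.6
```

```bash
python3 - <<'E'
from h import *
t=snap('top','e.png');holes(t);whites(t,10,(350,190,410,240))
print(ctrl.state()['eef_pos'],ctrl.state()['width'])
E
```

```text
W 76 [109  83  65  60  60  59  62  79 109]
M 78 [110  79  62  58  59  58  66  92 119]
L 130 [112 108 125 147 157 150 132 119 119]
W (369, 200, 21, 24) [array([ 618.8, -258.5]), array([33.4, 46.7]), np.float64(61.4)]
[469.76764278  -5.77857261  61.21574179] 48.95000150050145
```

>>> {"name": "apply_moves", "arguments": {"targets": [[0,0,-5,0],[0,0,-9,0],[0,0,-11,0],[0,0,-12.5,0],[0,0,-12.5,0]]}}

```text
time: 46.52
eef_pos: [469.7, -5.8, 48.7]
tool_rot: [[0.037, 0.999, -0.0], [0.999, -0.037, 0.0], [0.0, -0.0, -1.0]]
wrist_force: [-1.5, 0.3, 6.8]
width: 49.0
grip_force: 42.4
```

>>> {"name": "apply_moves", "arguments": {"targets": [[0,0,0,0],[0,0,0,0],[0,0,2,0],[0,0,20,0],[0,0,60,0],[0,0,100,0],[25,-40,125,-0.1],[50,-80,130,-0.2]], "gripper": -0.45}}

```text
time: 47.52
eef_pos: [521.4, -86.7, 180.8]
tool_rot: [[0.237, 0.972, 0.004], [0.972, -0.237, -0.001], [0.0, 0.004, -1.0]]
wrist_force: [1.4, 1.0, -0.5]
width: 62.1
grip_force: 0.0
```

>>> {"name": "apply_moves", "arguments": {"targets": [[25,-43,0,-0.15],[50,-86,0,-0.264],[75,-130,0,-0.264],[99,-172,0,-0.264],[99,-172,-40,-0.264],[99,-172,-80,-0.264],[99,-172,-80,-0.264]], "gripper": -0.65}}

```text
time: 48.4
eef_pos: [616.2, -256.9, 95.1]
tool_rot: [[0.48, 0.877, -0.006], [0.877, -0.48, 0.003], [-0.001, -0.007, -1.0]]
wrist_force: [-0.1, 0.3, 0.7]
width: 70.1
grip_force: 0.0
```

```bash
python3 - <<'E'
from h import *
t=snap('top','e5.png');holes(t);s=snap('side')
print(ctrl.state()['eef_pos'],ctrl.state()['tool_rot'][:,1])
p=proj('side',[[618.7,-258,30]])[0].astype(int)
a=cv2.resize(s[p[1]-60:p[1]+40,p[0]-60:p[0]+60],None,fx=3,fy=3,interpolation=cv2.INTER_CUBIC)
b=cv2.resize(s[190:290,140:270],None,fx=3,fy=3,interpolation=cv2.INTER_CUBIC)
cv2.imwrite('pics/q1.png',np.hstack([a,b]))
E
```

```text
W 83 [87 75 72 76 81 86 88 91 94]
M 136 [132 133 135 136 137 138 137 138 138]
L 65 [106  90  74  61  53  51  49  49  48]
[ 618.9877999 -257.8542807   99.0772745] [ 8.77147274e-01 -4.80221445e-01  1.50406542e-04]
```

View pics/q1.png

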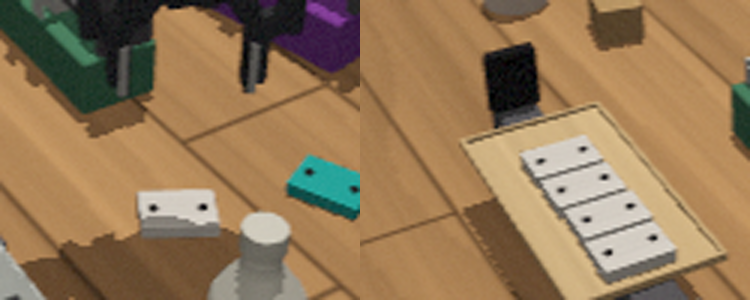

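Four plates lie in a row on the tray, and the loose plate at (178,212) is straddled by the fingers. Picking it up.

>>> {"name": "apply_moves", "arguments": {"targets": [[0,0,-30,0],[0,0,-60,0],[0,0,-85,0],[0,0,-95,0],[0,0,-99,0],[0,0,-101,0],[0,0,-101,0]]}}

```text
time: 49.38
eef_pos: [619.2, -258.0, -1.8]
tool_rot: [[0.48, 0.877, 0.001], [0.877, -0.48, -0.0], [0.0, 0.001, -1.0]]
wrist_force: [0.7, 1.3, -0.3]
width: 70.5
grip_force: 0.0
```

>>> {"name": "apply_moves", "arguments": {"targets": [[0,0,0,0],[0,0,0,0],[0,0,0,0],[0,0,0,0],[0,0,0,0]], "gripper": 1}}

```text
time: 50.0
eef_pos: [619.2, -258.0, -1.9]
tool_rot: [[0.48, 0.877, 0.001], [0.877, -0.48, -0.0], [0.0, 0.001, -1.0]]
wrist_force: [-1.2, 0.1, 5.3]
width: 49.2
grip_force: 41.9
```

>>> {"name": "apply_moves", "arguments": {"targets": [[0,0,15,0],[0,0,45,0],[0,0,80,0],[0,0,120,0],[0,0,140,0],[0,0,140,0]]}}

```text
time: 50.75
eef_pos: [619.5, -258.1, 138.9]
tool_rot: [[0.48, 0.877, 0.003], [0.877, -0.48, -0.001], [0.0, 0.003, -1.0]]
wrist_force: [0.8, 0.1, -1.0]
width: 48.7
grip_force: 41.5
```

>>> {"name": "apply_moves", "arguments": {"targets": [[-21,42,0,0.1],[-42,84,0,0.2],[-63,126,0,0.3],[-84,168,0,0.4],[-105,210,0,0.464],[-126,252,0,0.464],[-148,292,0,0.464],[-148,292,0,0.464]]}}

```text
time: 51.75
eef_pos: [467.8, 36.1, 135.7]
tool_rot: [[0.034, 0.999, -0.004], [0.999, -0.034, 0.0], [-0.0, -0.004, -1.0]]
wrist_force: [0.8, -0.8, -0.0]
width: 49.0
grip_force: 41.6
```

>>> {"name": "apply_moves", "arguments": {"targets": [[0,0,-30,0],[0,0,-60,0],[0,0,-75,0],[0,0,-75,0],[0,0,-75,0]]}}

```text
time: 52.38
eef_pos: [471.3, 34.1, 62.8]
tool_rot: [[0.037, 0.999, 0.001], [0.999, -0.037, 0.0], [0.0, 0.001, -1.0]]
wrist_force: [0.4, 0.2, -0.4]
width: 48.9
grip_force: 41.6
```

```bash
python3 - <<'E'
from h import *
t=snap('top','e6.png');holes(t);s=snap('side')
print(ctrl.state()['eef_pos'],ctrl.state()['tool_rot'][:,1],ctrl.state()['width'])
b=cv2.resize(s[140:290,120:270],None,fx=4,fy=4,interpolation=cv2.INTER_CUBIC)
cv2.imwrite('pics/q2.png',b)
E
```

```text
W 76 [109  83  65  60  60  60  62  79 109]
M 78 [110  78  61  59  58  59  67  91 119]
L 129 [112 107 124 146 157 149 132 118 119]
[471.44221246  34.15390427  63.10496586] [ 0.99930948 -0.03712339  0.00155225] 49.250916684424936
```

View pics/q2.png

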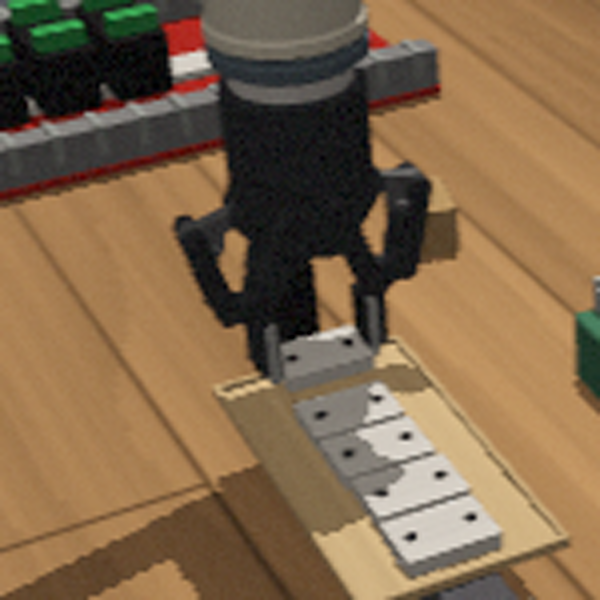

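The fifth plate hangs over the empty slot between the fourth plate and the handle-end wall. Lowering and releasing.

>>> {"name": "apply_moves", "arguments": {"targets": [[0,0,-6,0],[0,0,-10,0],[0,0,-12.5,0],[0,0,-14,0],[0,0,-14.5,0],[0,0,-14.5,0]]}}

```text
time: 53.22
eef_pos: [470.6, 34.3, 48.9]
tool_rot: [[0.037, 0.999, -0.0], [0.999, -0.037, 0.0], [0.0, -0.0, -1.0]]
wrist_force: [-7.1, 0.5, 22.7]
width: 48.6
grip_force: 44.0
```

>>> {"name": "apply_moves", "arguments": {"targets": [[0,0,0,0],[0,0,0,0],[0,0,2,0],[0,0,20,0],[0,0,60,0],[0,0,100,0],[-5,25,130,0.18],[-5,55,130,0.36]], "gripper": -0.45}}

```text
time: 54.22
eef_pos: [467.0, 89.8, 180.2]
tool_rot: [[-0.322, 0.947, 0.004], [0.947, 0.322, 0.001], [-0.001, 0.004, -1.0]]
wrist_force: [-0.7, -0.2, 0.6]
width: 62.0
grip_force: 0.0
```

>>> {"name": "apply_moves", "arguments": {"targets": [[5,5,0,0.18],[8,5,0,0.36],[8,5,0,0.54],[8,5,0,0.72],[8,5,0,0.9],[8,5,0,1.08],[8,5,0,1.21],[8,5,0,1.21]], "gripper": -0.2}}

```text
time: 55.22
eef_pos: [473.6, 94.2, 177.7]
tool_rot: [[-0.999, 0.039, -0.0], [0.039, 0.999, -0.0], [0.0, -0.0, -1.0]]
wrist_force: [0.4, 0.3, -0.6]
width: 51.4
grip_force: 0.0
```

```bash
python3 - <<'E'
from h import *
t=snap('top','e7.png');holes(t);s=snap('side')
print(ctrl.state()['eef_pos'],ctrl.state()['tool_rot'][:,1],ctrl.state()['width'])
b=cv2.resize(s[140:290,120:340],None,fx=3,fy=3,interpolation=cv2.INTER_CUBIC)
cv2.imwrite('pics/q3.png',b)
E
```

```text
W 75 [108  82  64  59  59  59  62  78 107]
M 77 [109  77  61  58  58  58  66  91 117]
L 128 [112 107 123 145 155 147 130 117 118]
[473.61734372  94.20196187 177.74006403] [ 4.08205472e-02  9.99166494e-01 -3.17589553e-05] 50.86419858591926
```

View pics/q3.png

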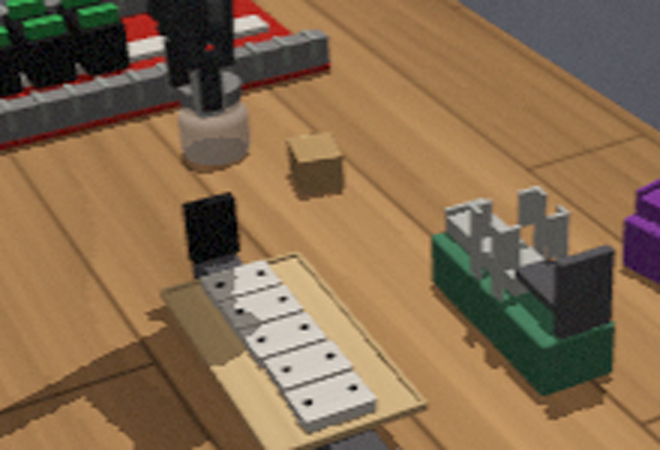

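All five plates lie in one evenly spaced row, with marks from (228,285) to (353,388). I check them numerically in the top view before sliding.

```bash
python3 - <<'E'
from h import *
t=cv2.imread('pics/e7.png')
whites(t,61,(225,255,345,305),(80,0,120),(180,60,255));whites(t,61,(225,255,345,305),(0,0,140),(180,50,255))
cv2.imwrite('pics/q4.png',cv2.resize(t[230:320,170:340],None,fx=4,fy=4,interpolation=cv2.INTER_CUBIC))
E
```

```text
W (319, 268, 17, 23) [array([ 466.7, -126.7]), array([35.6, 48.4]), np.float64(88.3)]
W (301, 268, 17, 22) [array([468.8, -86.8]), array([35.5, 46.3]), np.float64(88.4)]
W (283, 268, 17, 23) [array([468.7, -46.9]), array([35.5, 48.4]), np.float64(88.6)]
W (247, 268, 34, 19) [array([474.6,  14. ]), array([73.2, 39.6]), np.float64(88.6)]
```

View pics/q4.png

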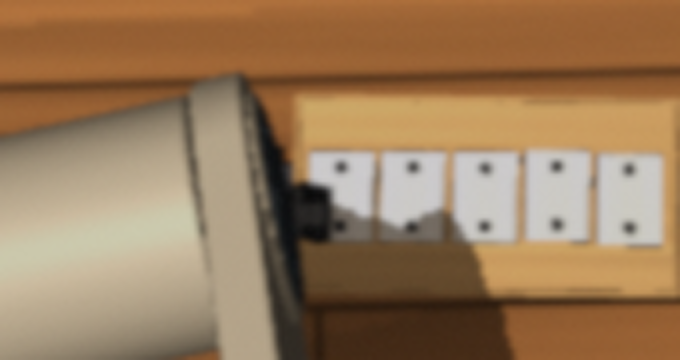

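The plates measure y −127, −87, −47, then −7 and 34, all within the tray. I grip the handle now and work from numbers, since the picture allowance is used up.

>>> {"name": "apply_moves", "arguments": {"targets": [[2,0.5,-30,0],[2,0.5,-60,0],[2,0.5,-85,0],[2,0.5,-100,0],[2,0.5,-108,0],[2,0.5,-108,0]]}}

```text
time: 56.08
eef_pos: [475.7, 94.7, 69.7]
tool_rot: [[-0.999, 0.038, -0.0], [0.038, 0.999, -0.0], [0.0, -0.0, -1.0]]
wrist_force: [-0.0, 0.9, -0.2]
width: 51.5
grip_force: 0.0
```

>>> {"name": "apply_moves", "arguments": {"targets": [[0,0,0,0],[0,0,0,0],[0,0,0,0],[0,0,0,0],[0,0,0,0],[0,0,0,0]], "gripper": 1, "grip_force": 60}}

```text
time: 56.82
eef_pos: [476.1, 94.8, 70.5]
tool_rot: [[-0.999, 0.038, 0.001], [0.038, 0.999, 0.0], [-0.001, 0.0, -1.0]]
wrist_force: [-1.0, -0.5, 5.7]
width: 11.1
grip_force: 58.5
```

>>> {"name": "apply_moves", "arguments": {"targets": [[0,1,0,0],[0.1,3,0,0],[0.2,5,0,0],[0.3,8,0,0],[0.5,12,0,0],[0.6,16,0,0],[0.8,20,0,0],[0.8,20,0,0]]}}

```text
time: 57.82
eef_pos: [476.9, 114.8, 70.6]
tool_rot: [[-0.999, 0.038, 0.001], [0.038, 0.999, 0.0], [-0.001, 0.0, -1.0]]
wrist_force: [-0.5, -0.4, 5.4]
width: 10.7
grip_force: 59.3
```

```bash
python3 - <<'E'
from h import *
t=snap('top','r.png');holes(t);print(ctrl.state()['eef_pos'])
E
```

```text
W 76 [109  82  64  60  59  59  62  78 109]
M 78 [110  78  61  58  58  58  66  91 118]
L 74 [101  72  57  55  55  55  66  90 114]
[476.88735075 114.81168454  70.56499879]
```

>>> {"name": "apply_moves", "arguments": {"targets": [[0.3,8,0,0],[0.6,16,0,0],[0.9,24,0,0],[1.2,32,0,0],[1.5,40,0,0],[1.8,48,0,0],[2.1,55,0,0],[2.3,61,0,0]]}}

```text
time: 58.88
eef_pos: [479.0, 174.9, 70.5]
tool_rot: [[-0.999, 0.037, 0.001], [0.037, 0.999, -0.002], [-0.001, -0.001, -1.0]]
wrist_force: [-1.0, -8.3, 7.0]
width: 10.8
grip_force: 59.8
```

>>> {"name": "apply_moves", "arguments": {"targets": [[0.3,8,0,0],[0.6,16,0,0],[0.9,24,0,0],[1.2,32,0,0],[1.5,40,0,0],[1.8,48,0,0],[2,52,0,0],[2,52,0,0]]}}

```text
time: 59.88
eef_pos: [481.1, 228.4, 70.6]
tool_rot: [[-0.999, 0.038, 0.001], [0.038, 0.999, 0.001], [-0.001, 0.001, -1.0]]
wrist_force: [-2.5, 2.0, 5.4]
width: 11.1
grip_force: 59.7
```

>>> {"name": "apply_moves", "arguments": {"targets": [[0,1.5,0,0],[0.1,3,0,0],[0.1,4.5,0,0],[0.2,6,0,0],[0.2,6,0,0]]}}

```text
time: 60.5
eef_pos: [481.2, 234.4, 70.5]
tool_rot: [[-0.999, 0.038, 0.001], [0.038, 0.999, 0.001], [-0.001, 0.001, -1.0]]
wrist_force: [-2.3, 2.6, 5.8]
width: 11.1
grip_force: 59.8
```

```bash
python3 - <<'E'
from h import *
t=snap('top','r.png');holes(t);print(ctrl.state()['eef_pos'],ctrl.state()['wrist_force'])
E
```

```text
W 132 [116 105 117 141 157 156 141 126 125]
M 125 [136 135 134 133 133 123 105 105 123]
L 108 [132 131 129 122  99  74  73  93 116]
[481.28751571 234.41335576  70.56310514] [-2.1789853   2.80863604  6.03565462]
```

The dome is centred in the work hole (peak at column 4.4) and the TCP is at 234.4 against 234.7 expected. Letting go and backing off.

>>> {"name": "apply_moves", "arguments": {"targets": [[0,0,0,0],[0,0,0,0],[0,0,0,0],[0,0,10,0],[0,0,35,0],[0,0,70,0],[0,0,110,0],[-30,30,150,0]], "gripper": -0.2}}

```text
time: 61.55
eef_pos: [452.0, 263.1, 221.8]
tool_rot: [[-0.999, 0.041, 0.001], [0.041, 0.999, 0.0], [-0.001, 0.0, -1.0]]
wrist_force: [2.1, 1.2, -0.3]
width: 51.7
grip_force: 0.0
```

>>> {"name": "apply_moves", "arguments": {"targets": [[-20,40,0,0],[-40,80,0,0],[-60,120,0,0],[-80,160,0,0],[-80,160,0,0],[-80,160,0,0]]}}

```text
time: 62.3
eef_pos: [370.9, 423.3, 220.0]
tool_rot: [[-0.999, 0.037, 0.0], [0.037, 0.999, -0.0], [-0.0, -0.0, -1.0]]
wrist_force: [0.1, -1.4, 0.7]
width: 51.2
grip_force: 0.0
```

```bash
python3 - <<'E'
from h import *
t=snap('top','z.png');holes(t);s=snap('side')
whites(t,61,(150,255,345,305),(0,0,140),(180,50,255)); whites(t,61,(150,255,345,305),(80,0,120),(180,60,255))
# dome peak across both hole axes vs hole centre, side view brightness around dome
g=cv2.cvtColor(s,cv2.COLOR_BGR2GRAY)
for n,P in(('W',(461.9,-244.9,50)),('M',(459.7,-315.4,50))):
    u,v=proj('side',[P])[0]; print(n,cv2.getRectSubPix(g,(15,9),(u,v))[::2].tolist())
hsv=cv2.cvtColor(t,cv2.COLOR_BGR2HSV);m=cv2.inRange(hsv,(12,60,130),(30,160,255));m[:240]=0;m[320:]=0;m[:,345:]=0
cols=np.where((cv2.inRange(hsv,(12,60,165),(30,150,255))[258:264]>0).mean(0)>.8)[0];print(cols.min(),cols.max(),ray('top',[(cols.min(),260)],54))
print(ctrl.state()['eef_pos'],ctrl.state()['wrist_force'])
E
```

```text
W 129 [115 107 119 141 155 153 135 118 120]
M 123 [134 133 132 132 130 120 103 104 120]
L 106 [130 128 126 119  97  73  71  92 115]
W (223, 267, 50, 26) [array([471.4,  49. ]), array([ 53.4, 110.8]), np.float64(3.4)]
W (184, 267, 35, 23) [array([475.9, 152.6]), array([75.3, 48.3]), np.float64(88.6)]
W (233, 269, 13, 22) [array([471.4,  71.1]), array([25.2, 48.3]), np.float64(79.5)]
W (249, 268, 13, 21) [array([473.3,  35.8]), array([27.4, 40.8]), np.float64(76.7)]
W [[153, 151, 150, 151, 151, 153, 131, 116, 86, 94, 136, 148, 148, 148, 168], [149, 132, 89, 60, 88, 151, 178, 179, 175, 148, 100, 130, 150, 152, 149], [150, 132, 100, 128, 155, 168, 179, 181, 170, 162, 146, 111, 99, 137, 151], [148, 149, 147, 133, 132, 140, 146, 144, 145, 141, 144, 149, 147, 149, 148], [149, 147, 149, 148, 140, 144, 149, 150, 150, 151, 149, 150, 150, 150, 152]]
M [[151, 152, 153, 151, 131, 104, 82, 71, 72, 104, 141, 150, 151, 151, 149], [99, 77, 78, 82, 109, 93, 64, 64, 65, 64, 75, 121, 147, 151, 152], [144, 114, 84, 85, 83, 87, 99, 82, 61, 66, 66, 70, 105, 140, 151], [151, 149, 128, 99, 86, 85, 91, 127, 112, 103, 133, 144, 144, 149, 152], [149, 151, 152, 149, 132, 135, 146, 146, 150, 152, 150, 151, 151, 151, 154]]
181 276 [[516.63365826 197.47485238  54.        ]]
[371.40716353 422.74177969 219.94779999] [-0.20814467 -0.42862477 -0.58101425]
```

The left pair reads cleanly, but the other three merge oddly. I check the mask as text before handing in.

```bash
python3 - <<'E'
from h import *
t=cv2.imread('pics/z.png');g=cv2.cvtColor(t,cv2.COLOR_BGR2HSV)[:,:,1][262:298,180:280]
for r in g: print(''.join('#' if v<30 else '+' if v<60 else '.' for v in r))
E
```

```text
....................................................................................................
....................................................................................................
....................................................................................................
....................................................................................................
....................................................................................................
.....##############+..+#############++........................++++++######+.........................
....+###############+.+###############+....................+###############++###############........
....+###############+.################+...................+#################################+.......
....+###############+.+###############+.....++##############################################+.......
....+###############+.+###############.....+################################################+.......
....+###############++################.....+##############################################
[... 1835 characters left out ...]
......................................################........................................
............................................+##++++++++++++.........................................
....................................................................................................
....................................................................................................
....................................................................................................
....................................................................................................
....................................................................................................
```

One plate has been knocked about 5 mm towards its neighbour. I triangulate the screw marks to see whether every plate still lies flat.

```bash
python3 - <<'E'
from h import *
from itertools import product
def marks(im,box):
    u0,v0,u1,v1=box; g=cv2.cvtColor(im[v0:v1,u0:u1],cv2.COLOR_BGR2GRAY); G=cv2.resize(g,None,fx=6,fy=6,interpolation=cv2.INTER_CUBIC)
    b=cv2.morphologyEx(G,cv2.MORPH_BLACKHAT,cv2.getStructuringElement(cv2.MORPH_ELLIPSE,(25,25)))
    n,_,st,c=cv2.connectedComponentsWithStats((b>55).astype(np.uint8))
    return [((c[i]+.5)/6-.5+[u0,v0]).round(2) for i in range(1,n) if 60<st[i,4]<700 and max(st[i,2:4])<2.2*min(st[i,2:4])]
t=snap('top','z2.png');s=snap('side','zs.png')
a=marks(t,(180,262,276,296)); 
pp=proj('side',[[440,-20,61],[505,-20,61],[440,185,61],[505,185,61]]);x0,y0=(pp.min(0)-6).astype(int);x1,y1=(pp.max(0)+6).astype(int)
b=marks(s,(x0,y0,x1,y1)); print(len(a),len(b))
def tri(a,b):
    A=[]
    for n,uv in(('top',a),('side',b)):
        K,E=cam(n);P=K@E[:3]; A+=[uv[0]*P[2]-P[0],uv[1]*P[2]-P[1]]
    X=np.linalg.svd(np.array(A))[2][-1];return X[:3]/X[3]
for p in sorted(a,key=lambda p:p[0]):
    w=ray('top',[p],61)[0]; q=proj('side',[w])[0]
    d=sorted(b,key=lambda r:np.hypot(*(r-q)))
    print(p,w.round(1), (d[0]-q).round(1) if d else '', tri(p,d[0]).round(1) if d else '')
E
```

```text
10 10
[191.41 285.11] [460.8 173.6  61. ] [-0.9 -0.3] [460.  173.7  62. ]
[191.59 270.71] [492.4 172.9  61. ] [-0.5 -0.3] [491.9 172.9  62.1]
[209.01 285.18] [459.7 134.7  61. ] [-1.  -0.3] [458.8 135.   61.9]
[209.57 270.66] [491.6 133.1  61. ] [-0.6 -0.3] [491.  133.2  61.9]
[230.52 273.5 ] [484.1  86.8  61. ] [-0.6 -0.3] [483.6  87.   61.9]
[231.23 288.07] [452.1  85.8  61. ] [-0.7 -0.4] [451.6  85.9  62.1]
[246.77 270.89] [489.   50.8  61. ] [-0.5 -0.4] [488.5  50.9  62.1]
[247.48 285.29] [457.3  49.8  61. ] [-0.8 -0.4] [456.7  50.   62.3]
[263.81 271.22] [487.3  13.   61. ] [-0.7 -0.3] [486.8  13.2  61.9]
[263.9  285.78] [455.3  13.5  61. ] [-0.7 -0.3] [454.8  13.7  61.9]
```

All ten marks lie at the same height (z≈62), and plate centres are at least 36 mm apart, so every plate is flat and none overlap. Handing in.

```bash
python3 - <<'E'
from bench import job
print(job.sign_off())
E
```

```text
the job is handed in; nothing more can be done
None
```

The job is handed in, with no verdict shown: all five plates measured flat and side by side on the tray, and the button's dome showed centred in the work hole; I viewed 16 pictures, two over the 14 allowed.

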